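# Load two dosimeters and hold up the check-source rod

## Robot

A 6-joint arm with a two-finger parallel gripper is mounted at the origin on the work surface. World frame = base frame: x ahead of the robot, y to its left, z up, the work surface at z = 0. Lengths are in mm, angles in degrees, forces in N, time in s.
With the tool pointing down it reaches from about 350 to 850 mm from the base axis. Payload 8.1 kg.
Tool frame: the origin (TCP) lies midway between the tips of the shut fingers; the grasp point (between the pads) lies hold_point_z behind it (hold_point_z is the distance from the TCP to the grasp point, in mm); z points along the fingers, x is the direction in which the jaws open and shut, and the axes are right-handed (so a half turn about z gives the same grasp; the last joint's range is limited). The gripper opens to 85 mm and grips with 20 to 120 N. Pads are 22 mm wide; open, the fingers measure 114 mm over their backs; the gripper's body (76 mm by 85 mm) begins 54 mm behind the grasp point. The pads swing forward as they close: fully open they stand 13 mm farther back than shut.
Start: joints at [61.971, 7.471, 85.268, -0, 87.261, -4.893], TCP at [235.729, 551.758, 231.292] pointing down, gripper open.
Joint ranges: [-169.43, 169.43], [-51.17, 129.36], [1.28, 143.12], [-76.62, 256.62], [0, 156.53], [-152.29, 152.29]. Speed limits (degrees/s): [136.94, 136.94, 159.86, 180, 180, 180].

## Interface

Orientations are given as [roll, pitch, yaw] about the fixed x, y, z axes, in that order (R = Rz(yaw) Ry(pitch) Rx(roll)).
In Python, from bench import * gives the robot as it stands.
- The arm moves only by the shell command python3 -m pendant 'ROWS' [OPENING] [FORCE]. ROWS is JSON, a list that holds one entry, the list of rows, each a list of 4 numbers: the shift along the tool's x, y, z normalised to -1 to 1, where 1 is 0.02 m, then the turn about the tool's z normalised to -1 to 1, where 1 is 0.08 rad. A call has exactly 10 rows; each row shifts and turns the pose as measured when the row begins, along the tool's axes as they then stand; what a row does not reach is not made up. A row lasts 1/12 s, in which the tool goes at most 41.7 mm and 7.16 degrees, less where a joint would pass 70% of its speed; a pose out of reach is approached as far as the arm can. A call with a number of a shift or a turn outside -1 to 1 is refused whole. A call with a gripper value outside its range is refused whole. OPENING is the gripper's target within -1 to 1 (fully open at 1, half-way at 0, shut at -1), set as the call begins (- or left out, the last holds). The fingers move at their own pace and stop on an object; FORCE is the grip in N (left out, the last holds). Time passes only in rows, so rows that do not move let the fingers close, or fill a call up. It gives the time, the measured TCP pose, the force and the opening at its end, in the units of the state.
- sense(): the state, without advancing time (a new reading comes with each control period).
- snapshot(name): name is "scene" or "side" or "wrist"; returns the picture (480x640x3 uint8, red, green, blue); there is no depth.
- calibration(name): a dict with "mtx" (3x3 intrinsics, pixels), "world_to_cam" (4x4, takes a point from world to camera coordinates); the wrist camera has in their place "hand_eye" (4x4, takes a point from camera to tool coordinates, whose origin is the TCP and whose axes are the tool frame's). Camera axes: x right, y down, z forward; pixel columns grow to the right and rows downward; lengths in mm; the calibration is good to about 2 mm. A picture is of the moment at which its call begins: read the wrist's pose just before it. calibration takes no time and is no camera call.
- hand_in(): hands the job in, once; it reports no verdict.
The state is a dict: "time": time; "joint_pos": joint angles; "qd": joint speeds; "joint_efforts": joint torques, N m; "tool_pos": TCP position; "tcp_rot": TCP orientation; "ft_force": force on the tool from outside, world axes, zero at the start; "wrist_torque": the same for the moment, N m; "finger_gap": finger opening in mm.
Only numpy, scipy, OpenCV 4.12 (cv2) and the standard library are available. Lean on these libraries where they do the work, as an engineer would, in place of code of your own. Each camera call takes 0.05 s, during which the arm holds its last target.

## Task

Lay the two pocket dosimeters flat in the two bays of the aluminium tray, each with its tab in its bay's notch. Then take the check-source rod by its knob, draw it straight up out of the steel block by about 45 mm, so that the groove round the rod stands just above the bore's mouth, without letting it bind hard in the bore or come out of it, and finish holding it there: do not let go. Leave the other things on the bench where they are.

Things in the scene. Friction and masses are not known exactly. Their poses are not given: they have to be found in the camera images.
- badge_a: black pocket dosimeter, a loose block 64 long (x) by 36 wide (y) by 26 high mm, 90 g, lying flat on the bench with its green display up; a tab 13 long, 16 wide, 7 high sticks out at the bottom of its +x end (reaching 44 mm from the origin). Origin: centre of the block's underside, tab left out. Grasp it across its 36 mm width from above
- badge_a_tab (a point): point on badge_a's underside in the middle of the tab's width, 41.5 mm along +x from its origin
- badge_b: a second dosimeter like badge_a; either may go in either bay
- badge_b_tab (a point): the same tab point on badge_b
- tray: fixed aluminium tray, 93 (x) by 146 (y) mm; floor 4 mm thick, walls rising 10 mm above the floor (14 mm above the bench). Two bays side by side along y, each 73 (x) by 42 (y) mm inside, centres 84 mm apart; the wall at each bay's +x end, 10 mm thick, has a notch 22 mm wide, open down to the floor, for the tab. Origin: centre of its underside
- tray_bay0 (a point): centre of one bay's floor, at y = -42 mm in the tray's frame, 4 mm above the bench; a seated dosimeter's origin lies here, its +x along the tray's +x
- tray_bay1 (a point): the same for the other bay, at y = +42 mm
- tray_notch0 (a point): where the tab point of the dosimeter in bay 0 lies: on the floor 41.5 mm along the tray's +x from the bay's centre
- tray_notch1 (a point): the same for bay 1
- pot: fixed steel shielding block, 90 by 90 by 78 mm high, with a vertical blind bore 20 mm in diameter and 66 mm deep in the middle of its top. Origin: centre of its underside
- pot_mouth (a point): centre of the bore's mouth, on the block's top face, 78 mm above the bench
- rod: check-source rod, 300 g, loose in the bore with 1 mm of play all round, standing on the bore's bottom: steel shank 18 mm in diameter and 80 long, then a black round knob 26 mm in diameter and 32 high whose underside stands 14 mm above the block at the start. Origin: centre of the rod's foot, z up along the rod
- rod_groove (a point): middle of an 8 mm high dark groove round the shank, on the rod's axis 27 mm above the foot; at the start 39 mm below the bore's mouth, hidden in the bore
- rod_knob (a point): centre of the knob, on the rod's axis 96 mm above the foot; at the start 108 mm above the bench. Grasp it here from above, at any yaw
- puck: bystander: loose steel disc, 38 mm in diameter, 12 high, lying between the dosimeters; origin at its underside
- label_roll: bystander: paper roll standing on end, a tube 64 mm across and 45 high; origin at its underside
- cover: bystander: shallow blue plastic cover, 150 by 105 by 12 mm; origin at its underside
- screwdriver: bystander: screwdriver, 170 mm long, lying on the bench on the robot's side
- pen: bystander: white pen, 140 mm long, lying on the bench on the robot's side
Not all that is in view belongs to the job. Leave any yellow look-alike of the badge_b alone.

How it is judged:
By the outcome, as a careful person would: the job done as asked, in the order asked, and still so for the second after the job is handed in, while the arm keeps its last pose, push and grip.
It also fails if it takes over 64 s, if anything falls off the work surface, if the arm or the gripper's body presses on something with over 40 N, if the wrist force passes 120 N, or if a joint passes its speed limit or range.

## Working session

There is one attempt and no reset: what is moved stays moved. The work goes in short steps, Python scripts to look and compute and a shell command to move; the robot and the scene stay as the last step left them, time stands still between calls to the robot, and variables do not carry over. Pictures are saved under pics/ and viewed, and the job is handed in when it is done.

```bash
ls; mkdir -p pics; python3 - <<'E'
from bench import *
import cv2,json,numpy as np
s=sense();print(s)
for n in ("scene","side","wrist"):
    cv2.imwrite(f"pics/{n}0.png",cv2.cvtColor(snapshot(n),cv2.COLOR_RGB2BGR)); c=calibration(n)
    for k,v in c.items(): print(n,k,np.round(v,4).tolist())
E
```

```text
pics
{'time': 0.0, 'joint_pos': array([ 6.19715031e+01,  7.51487983e+00,  8.53301642e+01, -8.96718176e-05,
        8.72601080e+01, -4.89201430e+00]), 'qd': array([ 0.03526105, -0.06406934,  0.01065828,  0.02487865,  0.06057554,
        0.07184682]), 'joint_efforts': array([-9.24827436e-04, -5.69384730e+01, -5.00561678e+01, -2.88409146e-04,
        1.41371108e-02, -4.62810931e-05]), 'tool_pos': array([235.46585422, 551.27167632, 230.23831606]), 'tcp_rot': array([-1.79991122e+02,  1.04776609e-01,  6.68635299e+01]), 'ft_force': array([ 0.34797321, -0.07227541,  0.48027013]), 'wrist_torque': array([ 0.03066784, -0.00140373, -0.00664611]), 'finger_gap': 85.53399288942856}
scene mtx [[482.5162, 0.0, 324.6157], [0.0, 482.5162, 240.2263], [0.0, 0.0, 1.0]]
scene world_to_cam [[0.6877, 0.726, 0.0072, -376.6979], [0.621, -0.583, -0.5238, -301.2246], [-0.3761, 0.3647, -0.8518, 1069.6215], [0.0, 0.0, 0.0, 1.0]]
side mtx [[492.0865, 0.0, 325.6137], [0.0, 492.0865, 244.4943], [0.0, 0.0, 1.0]]
side world_to_cam [[0.7297, -0.6835, -0.0159, -429.0546], [-0.5261, -0.5466, -0.6515, 366.0823], [0.4366, 0.4838, -0.7585, 669.7197], [0.0, 0.0, 0.0, 1.0]]
wrist mtx [[397.6709, 0.0, 314.3262], [0.0, 397.6709, 237.0799], [0.0, 0.0, 1.0]]
wrist hand_eye [[1.0, -0.0012, 0.0003, 0.5396], [0.001, 0.9459, 0.3243, -84.0391], [-0.0007, -0.3243, 0.9459, -142.2751], [0.0, 0.0, 0.0, 1.0]]
```

View pics/scene0.png

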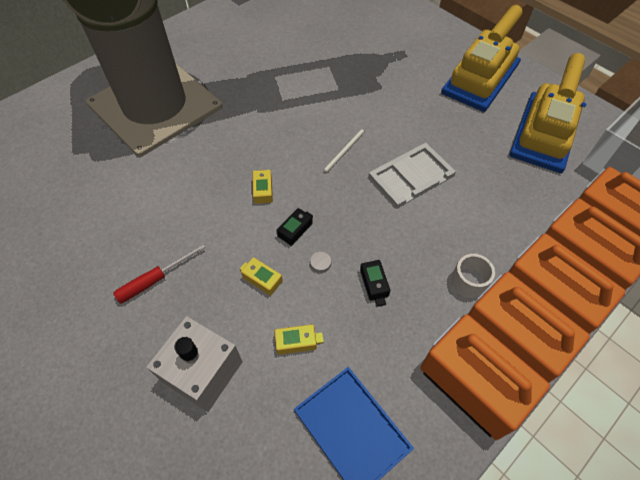

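View pics/side0.png

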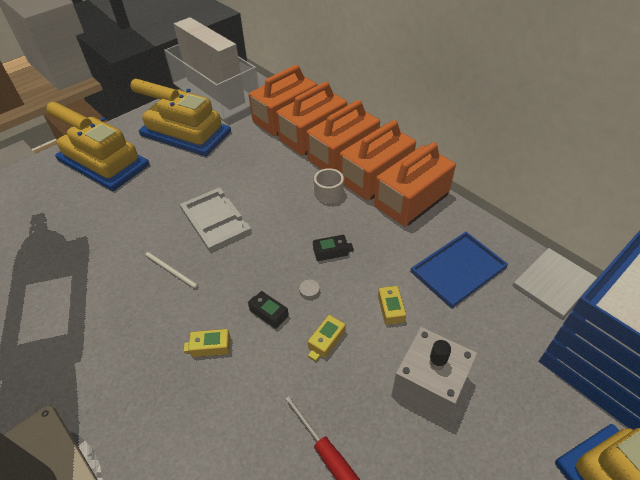

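View pics/wrist0.png

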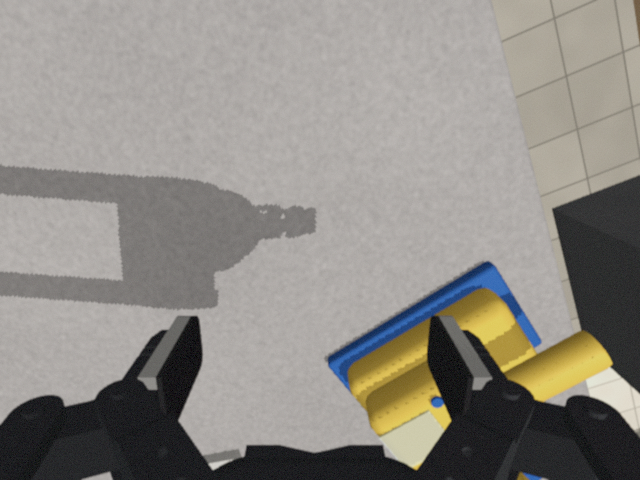

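The scene view shows two black dosimeters at (295,226) and (375,282). Three yellow look-alikes are at (262,186), (261,275) and (297,338). I choose the black ones. The tray is at (412,174) and the pot with its rod at (190,355). Next I take close crops to check this.

```bash
python3 - <<'E'
import cv2,numpy as np
a=cv2.imread('pics/scene0.png');b=cv2.imread('pics/side0.png')
def crop(i,x,y,w,h,k): return cv2.resize(i[y:y+h,x:x+w],None,fx=k,fy=k,interpolation=cv2.INTER_CUBIC)
# badges 150x110 -> 
cv2.imwrite('pics/c1.png',np.vstack([crop(a,260,195,160,120,5)]))
cv2.imwrite('pics/c2.png',crop(b,235,220,130,110,6)[:600])
cv2.imwrite('pics/c3.png',crop(a,355,130,115,85,6))
cv2.imwrite('pics/c4.png',crop(b,170,175,90,80,7))
cv2.imwrite('pics/c5.png',crop(a,140,305,105,110,5))
cv2.imwrite('pics/c6.png',crop(b,385,315,100,120,5))
E
```

```text
(no output)
```

View pics/c1.png

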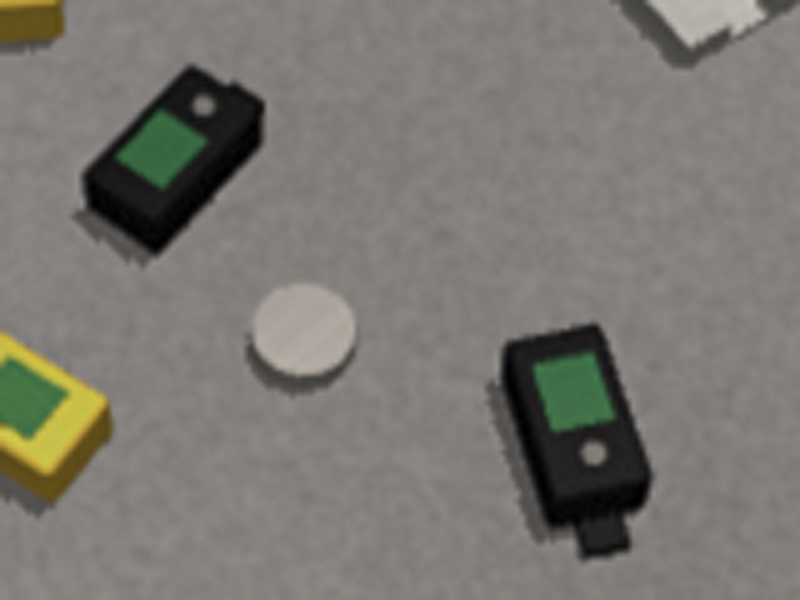

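View pics/c2.png

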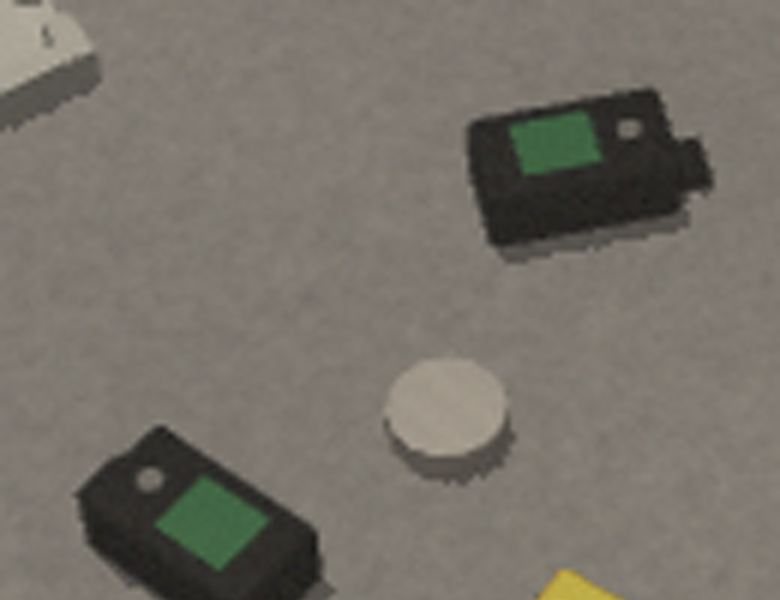

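View pics/c3.png

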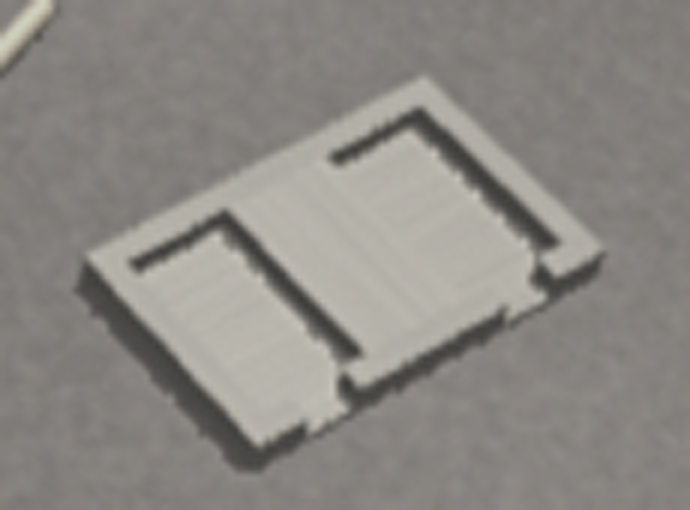

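View pics/c4.png

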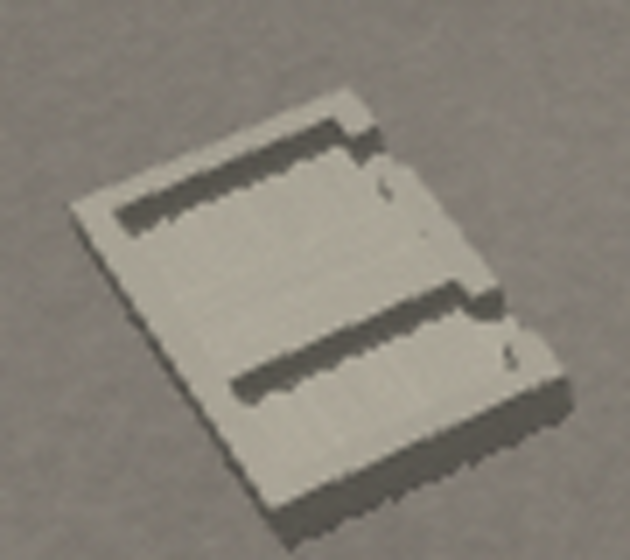

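View pics/c5.png

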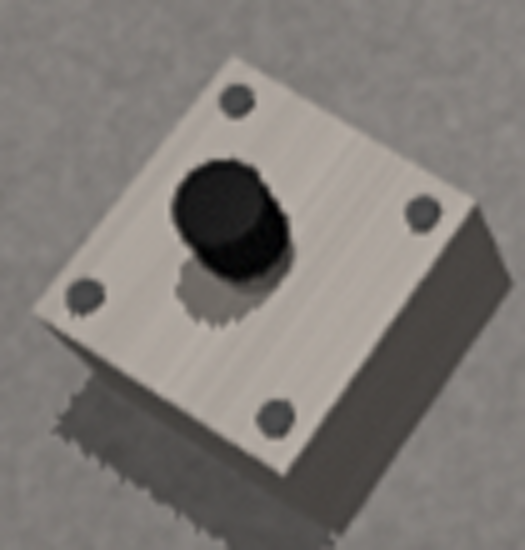

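View pics/c6.png

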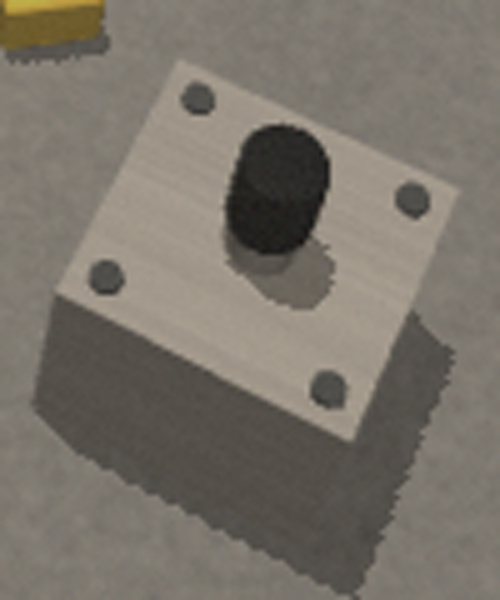

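The crops confirm the choice. In the scene view badge P is at (295,226) with its tab pointing up-right, and Q is at (375,282) with its tab pointing down. I fit poses by matching the projected models to silhouettes in both fixed cameras, and use clicked corners for the tray and pot.

```bash
cat > h.py <<'E'
from bench import *
import numpy as np,cv2
from scipy.optimize import minimize,least_squares
def proj(n,P):
    c=calibration(n);T=np.array(c['world_to_cam']);Q=np.c_[np.atleast_2d(P),np.ones(len(np.atleast_2d(P)))]@T.T
    p=Q[:,:3]@np.array(c['mtx']).T;return p[:,:2]/p[:,2:]
def back(n,uv,z):
    c=calibration(n);T=np.array(c['world_to_cam']);K=np.array(c['mtx'])
    d=T[:3,:3].T@np.linalg.inv(K)@[*uv,1];o=-T[:3,:3].T@T[:3,3];return o+d*(z-o[2])/d[2]
def tri(obs):
    A=[]
    for n,uv in obs:
        c=calibration(n);P=np.array(c['mtx'])@np.array(c['world_to_cam'])[:3];A+= [uv[0]*P[2]-P[0],uv[1]*P[2]-P[1]]
    X=np.linalg.svd(np.array(A)/1)[2][-1];return X[:3]/X[3]
def box(x0,x1,y0,y1,z0,z1): return np.array([[x,y,z] for x in(x0,x1) for y in(y0,y1) for z in(z0,z1)],float)
def place(P,x,y,th,z=0):
    c,s=np.cos(th),np.sin(th);return P@np.array([[c,-s,0],[s,c,0],[0,0,1]]).T+[x,y,z]
B1=box(-32,32,-18,18,0,26);B2=box(32,44,-8,8,0,7)
def sil(n,p,k=4,z=0):
    m=np.zeros((480*k,640*k),np.uint8)
    for B in(B1,B2):
        q=(proj(n,place(B,*p,z=z))+.5)*k-.5
        cv2.fillConvexPoly(m,cv2.convexHull(np.round(q).astype(np.int32)),1)
    return cv2.resize(m.astype(np.float32),(640,480),interpolation=cv2.INTER_AREA)
E
cat > f1.py <<'E'
from h import *
im={n:cv2.imread(f'pics/{n}0.png') for n in('scene','side')}
c={'scene':lambda u:((np.array(u)+.5)/5-.5)+[260,195],'side':lambda u:((np.array(u)+.5)/6-.5)+[235,220]}
init={'P':dict(scene=(175,150),side=(205,525)),'Q':dict(scene=(575,420),side=(570,170))}
for k,v in init.items():
    M={}
    for n in im:
        g=im[n].astype(int);blk=(g.max(2)<62)
        grn=(g[:,:,1]-g[:,:,2]>25)&(g[:,:,1]-g[:,:,0]>10)
        m=(blk|grn).astype(np.uint8);u=c[n](v[n]).round().astype(int)
        m=cv2.morphologyEx(m,cv2.MORPH_CLOSE,np.ones((5,5)))
        _,L,st,_=cv2.connectedComponentsWithStats(m);M[n]=(L==L[u[1],u[0]]).astype(np.float32);print(k,n,st[L[u[1],u[0]]])
    x0=back('scene',c['scene'](v['scene']),20)[:2]
    for ns in(['scene'],['side'],['scene','side']):
        best=None
        f=lambda p:sum(np.abs(sil(n,(p[0],p[1],p[2]/50))-M[n]).sum() for n in ns)
        for t in np.arange(0,6.28,.35):
            s=f((*x0,t*50))
            if best is None or s<best[0]:best=(s,t)
        for dt in(0,np.pi):
          r=None;p=np.array([*x0,(best[1]+dt)*50])
          for _ in range(3):
            r=minimize(f,p,method='Nelder-Mead',options=dict(initial_simplex=[p,p+[6,0,0],p+[0,6,0],p+[0,0,8]],xatol=.05));p=r.x
          print(k,ns,r.fun,p[:2].round(1),np.degrees(p[2]/50).round(1))
tc={'scene':lambda u:((np.array(u)+.5)/6-.5)+[355,130],'side':lambda u:((np.array(u)+.5)/7-.5)+[170,175]}
T=dict(scene=[(425,77),(605,252),(262,447),(88,257)],side=[(72,205),(347,87),(568,377),(275,508)])
for n in T:
    W=np.array([back(n,tc[n](u),14) for u in T[n]])
    print('tray',n,W[:,:2].round(1).tolist(),W.mean(0).round(1),[np.linalg.norm(W[i]-W[i-1]).round(1) for i in range(4)],
     )
pc={'scene':lambda u:((np.array(u)+.5)/5-.5)+[140,305],'side':lambda u:((np.array(u)+.5)/5-.5)+[385,315]}
S=dict(scene=[(236,57),(475,203),(287,475),(35,310)],side=[(180,62),(459,188),(353,441),(56,292)])
for n in S:
    W=np.array([back(n,pc[n](u),78) for u in S[n]])
    print('pot',n,W[:,:2].round(1).tolist(),W.mean(0).round(1),[np.linalg.norm(W[i]-W[i-1]).round(1) for i in range(4)])
for n,u in(('scene',(217,203)),('side',(286,167))): print('knobtop',n,back(n,pc[n](u),124).round(1))
E
python3 f1.py
```

```text
P scene [277 208  36  38 772]
P side [248 291  40  38 867]
P ['scene'] 102.1875 [460.1   6. ] 103.6
P ['scene'] 156.3125 [460.2   6.7] 283.3
P ['side'] 93.75 [456.1   6.7] 95.0
P ['side'] 153.6875 [456.6   8. ] 275.2
P ['scene', 'side'] 231.375 [458.4   6.7] 98.9Traceback (most recent call last):
  File "f1.py", line 23, in <module>
    r=minimize(f,p,method='Nelder-Mead',options=dict(initial_simplex=[p,p+[6,0,0],p+[0,6,0],p+[0,0,8]],xatol=.05));p=r.x
    res = _minimize_neldermead(fun, x0, args, callback, bounds=bounds,
                               **options)
    fxr = func(xr)
    fx = function(np.copy(x), *(wrapper_args + args))
  File "f1.py", line 16, in <lambda>
    f=lambda p:sum(np.abs(sil(n,(p[0],p[1],p[2]/50))-M[n]).sum() for n in ns)
               ~~~^^^^^^^^^^^^^^^^^^^^^^^^^^^^^^^^^^^^^^^^^^^^^^^^^^^^^^^^^^^
  File "f1.py", line 16, in <genexpr>
    f=lambda p:sum(np.abs(sil(n,(p[0],p[1],p[2]/50))-M[n]).sum() for n in ns)
                          ~~~^^^^^^^^^^^^^^^^^^^^^^^
  File "h.py", line 22, in sil
    q=(proj(n,place(B,*p,z=z))+.5)*k-.5
       ~~~~^^^^^^^^^^^^^^^^^^^
  File "h.py", line 5, in proj
    c=calibration(n);T=np.array(c['world_to_cam']);Q=np.c_[np.atleast_2d(P),np.ones(len(np.atleast_2d(P)))]@T.T
ValueError: time passes only in moves, steps and waits
```

```bash
sed -i 's/^import numpy as np,cv2/import numpy as np,cv2,json,os\n_cal=calibration\nif not os.path.exists("cal.json"): json.dump({n:{k:np.array(v).tolist() for k,v in _cal(n).items()} for n in("scene","side","wrist")},open("cal.json","w"))\n_C=json.load(open("cal.json"))\ndef calibration(n): return _C[n]/' h.py
sed -i "s/print(k,n,st.*/print(k,n,st[L[u[1],u[0]]]);cv2.imwrite(f'pics\/m_{k}_{n}.png',cv2.resize(np.hstack([M[n][u[1]-35:u[1]+35,u[0]-40:u[0]+40]*255,im[n][u[1]-35:u[1]+35,u[0]-40:u[0]+40].max(2)]),None,fx=5,fy=5,interpolation=0))/" f1.py
time python3 f1.py; python3 -c "
import cv2,numpy as np
cv2.imwrite('pics/m.png',cv2.resize(np.vstack([np.hstack([cv2.imread(f'pics/m_{k}_{n}.png') for n in('scene','side')]) for k in 'PQ']),(800,350)))"
```

```text
P scene [277 208  36  38 772]
P side [248 291  40  38 867]
P ['scene'] 102.1875 [460.1   6. ] 103.6
P ['scene'] 156.3125 [460.2   6.7] 283.3
P ['side'] 93.75 [456.1   6.7] 95.0
P ['side'] 153.6875 [456.6   8. ] 275.2
P ['scene', 'side'] 231.375 [458.4   6.7] 98.9
P ['scene', 'side'] 346.875 [458.3   8.1] 280.0
Q scene [360 260  30  47 932]
Q side [313 235  41  26 747]
Q ['scene'] 93.5625 [637.7  32.8] 329.0
Q ['scene'] 132.0 [639.4  31. ] 509.1
Q ['side'] 149.6875 [634.1  33.3] 153.3
Q ['side'] 84.4375 [632.8  34.8] 329.7
Q ['scene', 'side'] 210.1875 [635.   33.8] 330.3
Q ['scene', 'side'] 304.6875 [638.6  31.5] 507.8
tray scene [[491.1, 340.5], [582.3, 324.5], [557.9, 182.5], [466.9, 198.1]] [524.5 261.4  14. ] [np.float64(144.5), np.float64(92.6), np.float64(144.1), np.float64(92.3)]
tray side [[486.9, 341.0], [576.9, 326.2], [551.8, 181.0], [462.8, 198.2]] [519.6 261.6  14. ] [np.float64(144.8), np.float64(91.2), np.float64(147.4), np.float64(90.7)]
pot scene [[504.4, -244.6], [589.5, -220.4], [615.4, -305.4], [529.0, -330.4]] [ 559.6 -275.2   78. ] [np.float64(89.3), np.float64(88.5), np.float64(88.8), np.float64(90.0)]
pot side [[585.1, -219.5], [611.4, -304.2], [526.0, -330.1], [500.0, -244.1]] [ 555.6 -274.5   78. ] [np.float64(88.6), np.float64(88.7), np.float64(89.2), np.float64(89.9)]
knobtop scene [ 559.2 -276.   124. ]
knobtop side [ 554.4 -275.2  124. ][ WARN:0@0.304] global loadsave.cpp:1063 imwrite_ Unsupported depth image for selected encoder is fallbacked to CV_8U.

real	0m29.250s
user	0m46.565s
sys	0m14.717s
```

View pics/m.png

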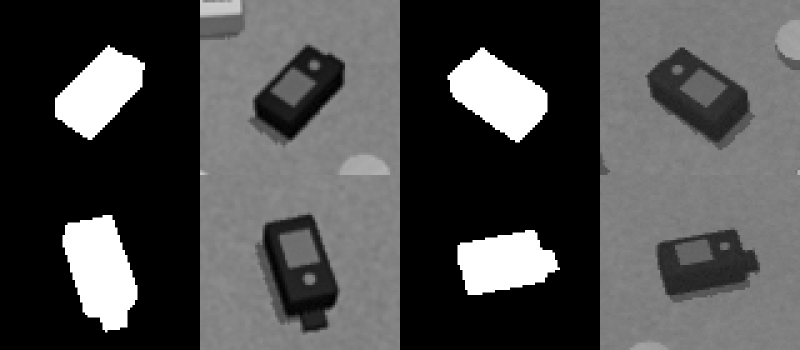

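```bash
python3 -c "
import bench;print([x for x in dir(bench) if not x.startswith('__')]);print(getattr(bench,'hold_point_z',None))"
python3 -m pendant '[[[-0.35,0.85,0,0],[-0.35,0.85,0,0],[-0.35,0.85,0,0],[-0.35,0.85,0,0],[-0.35,0.85,0,0],[-0.35,0.85,0,0],[-0.35,0.85,0,0],[-0.35,0.85,0,0],[-0.35,0.85,0,0],[-0.35,0.85,0,0]]]' 1 40
```

```text
['PlanningError', 'calibration', 'hand_in', 'hold_point_z', 'sense', 'snapshot']
18.700000000000003
time: 0.98
tool_pos: [365.0, 415.5, 225.9]
tcp_rot: [-179.8, 0.5, 67.2]
ft_force: [-0.4, -0.3, 0.3]
finger_gap: 85.3
```

```bash

python3 -m pendant '[[[-0.35,0.85,0,0],[-0.35,0.85,0,0],[-0.35,0.85,0,0],[-0.35,0.85,0,0],[-0.35,0.85,0,0],[-0.35,0.85,0,0],[-0.35,0.85,0,0],[-0.3,0.6,0,0],[-0.1,0.2,0,0],[0,0,0,0]]]' 
cat > w.py <<'E'
import sys
from h import *
s=sense();i=snapshot('wrist');n=sys.argv[1]
cv2.imwrite(f'pics/{n}.png',cv2.cvtColor(i,cv2.COLOR_RGB2BGR))
json.dump(dict(p=s['tool_pos'].tolist(),r=s['tcp_rot'].tolist(),t=s['time']),open(f'pics/{n}.json','w'))
print(s['time'],s['tool_pos'].round(1),s['tcp_rot'].round(2),s['ft_force'].round(1),s['finger_gap'])
E
python3 w.py w1
```

```text
time: 1.82
tool_pos: [472.5, 300.9, 222.1]
tcp_rot: [-179.6, 0.8, 67.0]
ft_force: [0.1, 0.0, -0.7]
finger_gap: 85.1
1.8167 [472.5 300.9 222.1] [-179.65    0.81   67.03] [ 0.1  0.  -0.7] 85.09650386502224
```

View pics/w1.png

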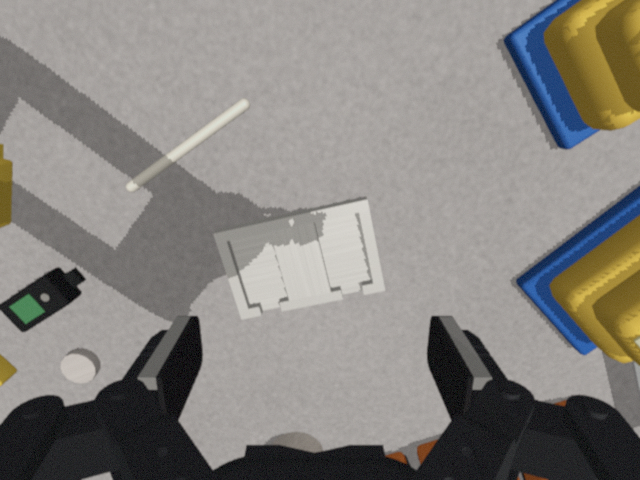

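Wrist view: the tray is at (300,255) with its notches on the lower edge at (270,305) and (345,292). Badge P is at (43,298).

```bash
python3 -c "
import cv2
a=cv2.imread('pics/w1.png');cv2.imwrite('pics/w1c.png',cv2.resize(a[185:330,205:395],None,fx=4,fy=4,interpolation=2));cv2.imwrite('pics/w1d.png',cv2.resize(a[255:345,0:110],None,fx=6,fy=6,interpolation=2))"
```

```text
(no output)
```

View pics/w1c.png

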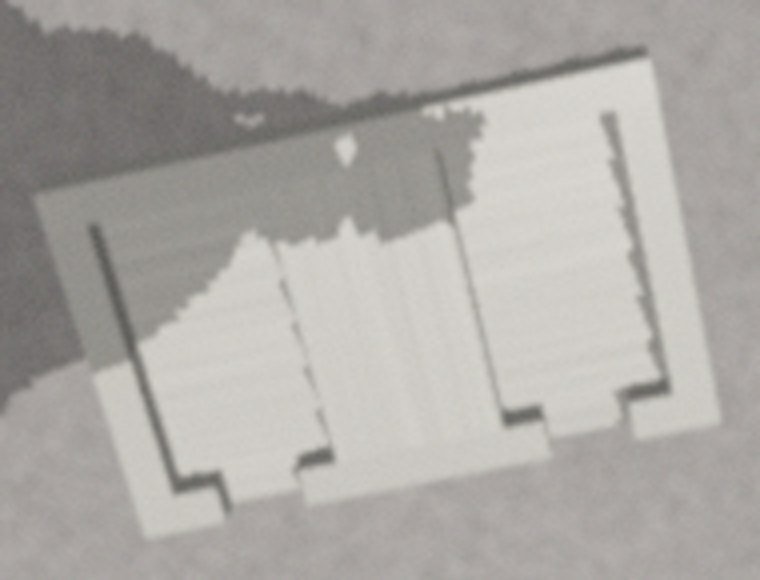

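View pics/w1d.png

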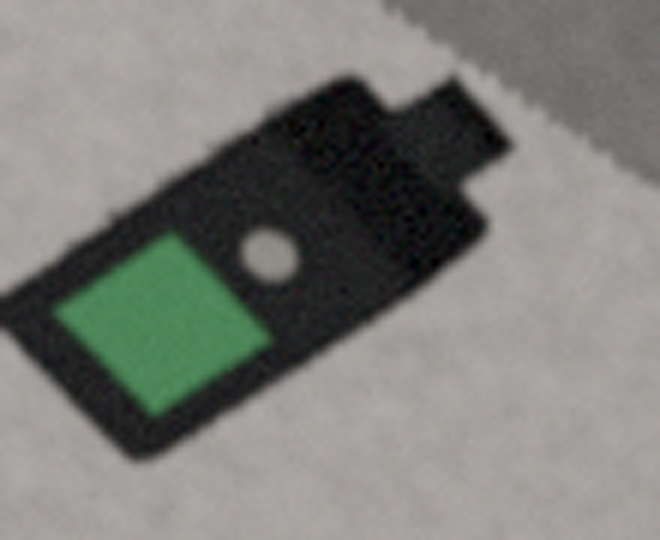

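```bash
cat >> h.py <<'E'
from scipy.spatial.transform import Rotation as Ro
def wray(name,uv):
    d=json.load(open(f'pics/{name}.json'));R=Ro.from_euler('xyz',d['r'],degrees=True).as_matrix()
    H=np.array(_C['wrist']['hand_eye']);K=np.array(_C['wrist']['mtx'])
    o=R@H[:3,3]+d['p'];return o,R@H[:3,:3]@np.linalg.inv(K)@[*uv,1]
def wback(name,uv,z):
    o,r=wray(name,uv);return o+r*(z-o[2])/r[2]
def fit(pts,model):  # rigid 2D
    pts=np.array(pts)[:,:2];m=np.array(model,float);a=pts-pts.mean(0);b=m-m.mean(0)
    th=np.arctan2((b[:,0]*a[:,1]-b[:,1]*a[:,0]).sum(),(a*b).sum());c,s=np.cos(th),np.sin(th);R=np.array([[c,-s],[s,c]])
    t=pts.mean(0)-R@m.mean(0);return t,np.degrees(th),np.linalg.norm(m@R.T+t-pts,axis=1)
E
python3 - <<'E'
from h import *
c=lambda u,k,x,y:((np.array(u)+.5)/k-.5)+[x,y]
# model tray corners TL: y? evaluate
W=[wback('w1',c(u,4,205,185),14) for u in[(35,193),(650,55),(720,425),(147,540)]]
print(np.array(W).round(1))
t,th,r=fit(W,[(-46.5,-73),(-46.5,73),(46.5,73),(46.5,-73)]);print('tray',t.round(1),th,r.round(1))
W=[wback('w1',c(u,6,0,255),z) for u,z in[((283,120),26),((405,275),26),((140,460),26),((0,310),26),((350,77),0),((487,225),0),((455,78),7),((512,145),7)]]
t,th,r=fit(W,[(32,18),(32,-18),(-32,-18),(-32,18),(32,18),(32,-18),(44,8),(44,-8)]);print('P',t.round(1),th,r.round(1))
for u in[(163,323),(270,256)]:print(wback('w1',c(u,6,0,255),26).round(1))
a,b=[wback('w1',c(u,6,0,255),26) for u in[(163,323),(270,256)]]
print(np.degrees(np.arctan2(*(b-a)[[1,0]])))
E
```

```text
[[463.4 200.2  14. ]
 [488.2 343.4  14. ]
 [580.8 326.7  14. ]
 [555.7 183.5  14. ]]
tray [522.  263.4] -9.989346398230012 [0.6 0.7 0.7 0.5]
P [457.9  10.2] 99.01063185042909 [2.8 3.8 2.5 3.7 6.1 5.3 3.  2.6]
[459.2   1.9  26. ]
[455.9  25.1  26. ]
98.1746977435402
```

```bash

python3 -m pendant '[[[-0.72,0.9,0.3,0.15],[-0.72,0.9,0.3,0.15],[-0.72,0.9,0.3,0.15],[-0.72,0.9,0.3,0.15],[-0.72,0.9,0.3,0.15],[-0.72,0.9,0.3,0.15],[-0.72,0.9,0.3,0.15],[-0.72,0.9,0.3,0.15],[-0.72,0.9,0.3,0.15],[-0.72,0.9,0.3,0.15]]]' 
python3 -m pendant '[[[-0.7,0.7,0.2,0],[-0.7,0.6,0.2,0],[-0.4,0.3,0.1,0],[-0.1,0.1,0,0],[0,0,0,0],[0,0,0,0],[0,0,0,0],[0,0,0,0],[0,0,0,0],[0,0,0,0]]]' 
python3 w.py w2
```

```text
time: 2.7
tool_pos: [568.4, 99.8, 161.5]
tcp_rot: [-179.6, 0.5, 60.9]
ft_force: [0.4, 0.2, 0.6]
finger_gap: 85.1
time: 3.53
tool_pos: [578.5, 53.7, 150.2]
tcp_rot: [-179.4, 0.4, 61.1]
ft_force: [0.4, -0.5, 0.1]
finger_gap: 85.6
3.5333 [578.5  53.7 150.2] [-179.41    0.45   61.08] [ 0.4 -0.5  0.1] 85.5726222418693
```

View pics/w2.png

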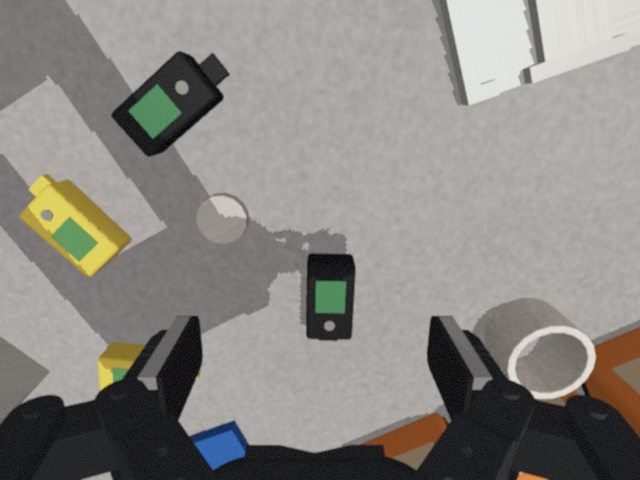

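Q is directly ahead at (330,297). P is at (168,103) with the puck at (222,218). The label roll is at (550,360).

```bash
python3 -c "
import cv2,numpy as np
a=cv2.imread('pics/w2.png');cv2.imwrite('pics/w2c.png',np.hstack([cv2.resize(a[245:350,290:370],None,fx=5,fy=5,interpolation=2),cv2.resize(a[45:165,105:235],None,fx=4.375,fy=4.375,interpolation=2)[:525]][:1]));cv2.imwrite('pics/w2d.png',cv2.resize(a[45:165,105:235],None,fx=5,fy=5,interpolation=2))
from h import *
print(back('scene',(476,270),45))"
```

```text
[750.00252614 156.44962157  45.        ]
```

View pics/w2c.png

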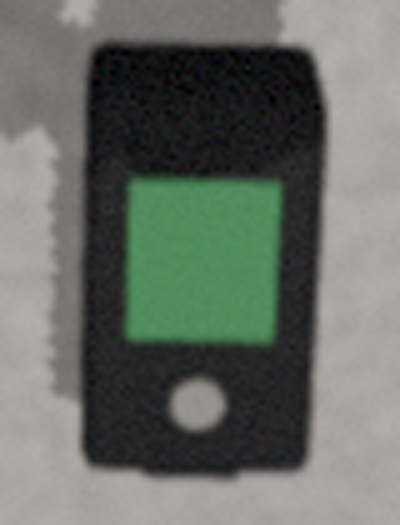

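View pics/w2d.png

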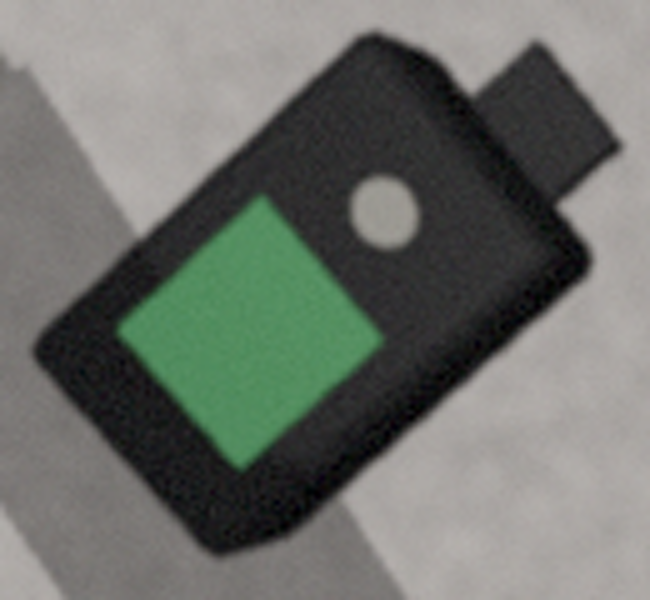

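```bash
python3 - <<'E'
from h import *
c=lambda u,k,x,y:((np.array(u)+.5)/k-.5)+[x,y]
for nm,ob,off,N in [('Q',[((86,467),26),((308,467),26),((92,47),0),((322,47),0)],(290,245),[(32,-18),(32,18),(-32,-18),(-32,18)]),
   ('P',[((540,40),7),((621,147),7),((37,350),0),((218,555),0)],(105,45),[(44,8),(44,-8),(-32,18),(-32,-18)])]:
    W=[wback('w2',c(u,5,*off),z) for u,z in ob]
    N2=[(x,y if nm=='P' else -y*-1) for x,y in N]
    for M in (N,[(x,-y) for x,y in N]):
        t,th,r=fit(W,M);print(nm,t.round(1),th.round(1),r.round(1))
        if r.max()<6:
            T=(t,th)
    us=[(204,260),(197,404)] if nm=='Q' else [(250,333),(385,212)]
    D=[wback('w2',c(u,5,*off),26)[:2] for u in us]
    print(' disp/circ',np.round(D,1),'yaw',np.degrees(np.arctan2(*(D[1]-D[0])[::-1])).round(1))
    a=np.radians(T[1]);R=np.array([[np.cos(a),-np.sin(a)],[np.sin(a),np.cos(a)]])
    print(' local',[((d-T[0])@R).round(1) for d in D])
E
```

```text
Q [635.3  35.7] -30.1 [1.9 2.8 2.6 1.9]
Q [635.3  35.7] -31.4 [34.7 35.7 36.7 35.7]
 disp/circ [[630.2  38.3]
 [651.2  25.9]] yaw -30.8
 local [array([-5.7, -0.3]), array([18.7, -0.6])]
P [457.    3.7] 95.2 [3.8 4.6 5.2 3.2]
P [456.9   3.7] 94.3 [16.9 16.5 36.  36.4]
 disp/circ [[459.5   1.9]
 [456.   25.5]] yaw 98.6
 local [array([-2.1, -2.4]), array([21.7, -1. ])]
```

```bash

python3 -m pendant '[[[0.12,0.6,0.9,0.1],[0.12,0.6,0.9,0.1],[0.12,0.6,0.9,0.1],[0.12,0.6,0.9,0.05],[0.12,0.6,0.9,0],[0,0,0,0],[0,0,0,0],[0,0,0,0],[0,0,0,0],[0,0,0,0]]]'
```

```text
time: 4.42
tool_pos: [639.4, 36.4, 61.6]
tcp_rot: [-179.7, 0.2, 59.6]
ft_force: [-0.1, 0.1, 0.2]
finger_gap: 85.6
```

```bash

python3 -m pendant '[[[-0.07,-0.07,0.5,0],[-0.07,-0.07,0.5,0],[0,0,0.5,0],[0,0,0.5,0],[0,0,0.3,0],[0,0,0.15,0],[0,0,0,0],[0,0,0,0],[0,0,0,0],[0,0,0,0]]]'
```

```text
time: 5.25
tool_pos: [634.9, 35.9, 9.6]
tcp_rot: [-179.9, 0.2, 59.6]
ft_force: [0.3, 0.0, 0.3]
finger_gap: 85.4
```

```bash

python3 -m pendant '[[[0,0,-0.1,0],[0,0,0,0],[0,0,0,0],[0,0,0,0],[0,0,0,0],[0,0,0,0],[0,0,0,0],[0,0,0,0],[0,0,0,0],[0,0,0,0]]]' -1 40; python3 w.py w3
```

```text
time: 6.08
tool_pos: [636.5, 35.8, 13.9]
tcp_rot: [180.0, 0.1, 59.6]
ft_force: [0.3, -1.7, 0.5]
finger_gap: 34.8
6.0833 [636.5  35.8  13.9] [1.7997e+02 6.0000e-02 5.9620e+01] [ 0.3 -1.7  0.5] 34.78681535028944
```

View pics/w3.png

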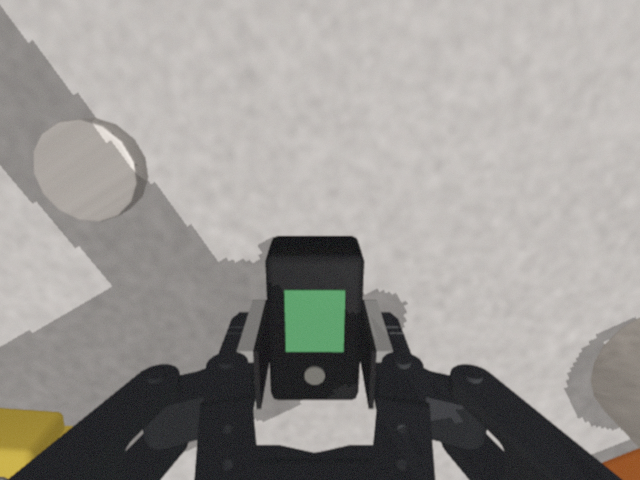

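```bash

python3 -m pendant '[[[0,0,-0.45,-0.1],[0,0,-0.45,-0.5],[0,0,-0.45,-0.5],[0,0,-0.45,-0.5],[0,0,-0.45,-0.5],[0,0,-0.45,-0.5],[0,0,-0.45,-0.5],[0,0,-0.45,-0.5],[0,0,-0.3,-0.5],[0,0,0,-0.35]]]'; python3 - <<'E'
from h import *
s=sense();p=s['tool_pos'];y=np.radians(s['tcp_rot'][2])
d=wback('w3',(315,321),26);print('disp at grasp',d.round(1))
D=np.array([529.3,304.8])-p[:2];print(D,'x',D@[np.cos(y),np.sin(y)],'y',D@[np.sin(y),-np.cos(y)])
E
```

```text
time: 6.97
tool_pos: [635.7, 36.0, 100.0]
tcp_rot: [-179.9, 0.1, 81.2]
ft_force: [-0.8, 0.1, -0.9]
finger_gap: 34.9
disp at grasp [631.5  39.7  26. ]
[-106.43821483  268.82056362] x 249.32435652315806 y -146.39314957451512
```

```bash

python3 -m pendant '[[[0.9,-0.53,0,0.13],[0.9,-0.53,0,0.13],[0.9,-0.53,0,0],[0.9,-0.53,0,0],[0.9,-0.53,0,0],[0.9,-0.53,0,0],[0.9,-0.53,0,0],[0.9,-0.53,0,0],[0.9,-0.53,0,0],[0.9,-0.53,0,0]]]'; python3 - <<'E'
from h import *
s=sense();p=s['tool_pos'];y=np.radians(s['tcp_rot'][2])
D=np.array([529.3,304.8])-p[:2];print(D,'x',D@[np.cos(y),np.sin(y)],'y',D@[np.sin(y),-np.cos(y)])
E
```

```text
time: 7.8
tool_pos: [562.5, 234.6, 109.1]
tcp_rot: [179.5, 0.0, 79.9]
ft_force: [-0.1, -0.1, -1.3]
finger_gap: 35.3
[-33.20418914  70.23442502] x 63.325696729524616 y -45.002763998502815
```

```bash

python3 -m pendant '[[[0.8,-0.55,0,0],[0.8,-0.55,0.3,0],[0.7,-0.5,0.5,0],[0.4,-0.3,0.5,0],[0.2,-0.1,0.5,0],[0,0,0.5,0],[0,0,0.3,0],[0,0,0,0],[0,0,0,0],[0,0,0,0]]]'; python3 w.py w4;python3 - <<'E'
from h import *
s=sense();p=s['tool_pos'];y=np.radians(s['tcp_rot'][2])
D=np.array([529.3,304.8])-p[:2];print(D,'x',D@[np.cos(y),np.sin(y)],'y',D@[np.sin(y),-np.cos(y)])
E
```

```text
time: 8.63
tool_pos: [532.3, 303.5, 57.4]
tcp_rot: [179.4, -0.1, 80.2]
ft_force: [-0.1, 0.2, -0.2]
finger_gap: 34.9
8.6333 [532.3 303.5  57.4] [ 1.7939e+02 -5.0000e-02  8.0210e+01] [-0.1  0.2 -0.2] 34.87882198480235
[-3.22068707  1.31365518] x 0.7463495894527499 y -3.3972750037229402
```

View pics/w4.png

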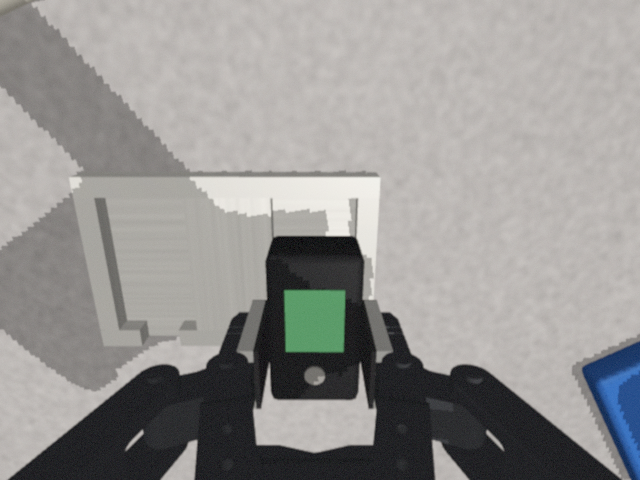

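The badge is held squarely over bay 1. The tray's rear edge runs from (70,178) to (380,178), so I check that against the tray pose.

```bash
python3 - <<'E'
from h import *
a=np.radians(-10);R=np.array([[np.cos(a),-np.sin(a)],[np.sin(a),np.cos(a)]])
for u,m in(((70,178.5),(-46.5,-73)),((380,178.5),(-46.5,73)),((105,347),(46.5,-73)),((96,198),(-36.5,-63)),((356.5,199),(-36.5,63)),((272,199),(-36.5,21))):
    print(wback('w4',u,14)[:2].round(1),(R@m+[522,263.4]).round(1))
E
```

```text
[464.5 199.8] [463.5 199.6]
[489.3 342.9] [488.9 343.4]
[555.9 184. ] [555.1 183.4]
[475.5 208.5] [475.1 207.7]
[497.2 330.7] [497.  331.8]
[490.3 291. ] [489.7 290.4]
```

```bash

python3 -m pendant '[[[0.04,-0.12,0.3,0.03],[0,0,0.3,0],[0,0,0.3,0],[0,0,0.2,0],[0,0,0.1,0],[0,0,0,0],[0,0,0,0],[0,0,0,0],[0,0,0,0],[0,0,0,0]]]'
```

```text
time: 9.52
tool_pos: [532.1, 304.1, 32.6]
tcp_rot: [179.3, -0.1, 79.9]
ft_force: [-0.8, 1.0, -1.4]
finger_gap: 34.7
```

```bash

python3 -m pendant '[[[0.02,-0.1,0,0],[0,-0.05,0.1,0],[0,0,0.15,0],[0,0,0.1,0],[0,0,0.05,0],[0,0,0,0],[0,0,0,0],[0,0,0,0],[0,0,0,0],[0,0,0,0]]]'
```

```text
time: 10.35
tool_pos: [529.3, 305.4, 24.2]
tcp_rot: [179.2, -0.2, 80.0]
ft_force: [0.7, -0.5, -0.1]
finger_gap: 35.2
```

```bash

python3 -m pendant '[[[0,0,0.1,0],[0,0,0.1,0],[0,0,0.05,0],[0,0,0.05,0],[0,0,0,0],[0,0,0,0],[0,0,0,0],[0,0,0,0],[0,0,0,0],[0,0,0,0]]]'; python3 -c "
from h import *
s=sense();print(s['tool_pos'],s['ft_force'])"
```

```text
time: 11.18
tool_pos: [529.9, 305.5, 18.3]
tcp_rot: [179.2, -0.2, 80.0]
ft_force: [-0.6, -0.1, 0.3]
finger_gap: 34.5
[529.85099511 305.51227289  18.32501819] [-0.59081525 -0.09683028  0.27329296]
```

```bash

python3 -m pendant '[[[0,0,0.03,0],[0,0,0,0],[0,0,0,0],[0,0,0,0],[0,0,0,0],[0,0,0,0],[0,0,-0.3,0],[0,0,-0.6,0],[0,0,-0.8,0],[0,0,-0.8,0]]]' 0.4
python3 -m pendant '[[[-0.5,-0.5,-0.8,0.5],[-0.5,-0.5,-0.8,1],[-0.5,-0.5,-0.8,1],[-0.5,-0.5,-0.5,1],[-0.5,-0.5,0,1],[-0.5,-0.3,0,1],[0,0,0,1],[0,0,0,1],[0,0,0,1],[0,0,0,1]]]' 1; python3 w.py w5
```

```text
time: 12.02
tool_pos: [526.4, 304.2, 66.9]
tcp_rot: [179.5, 0.0, 80.0]
ft_force: [0.8, 0.2, -0.2]
finger_gap: 59.4
time: 12.85
tool_pos: [455.5, 267.5, 147.1]
tcp_rot: [179.4, -1.7, 34.5]
ft_force: [-0.2, -0.8, -0.4]
finger_gap: 85.1
12.85 [455.5 267.5 147.1] [179.4   -1.65  34.54] [-0.2 -0.8 -0.4] 85.0942220744555
```

View pics/w5.png

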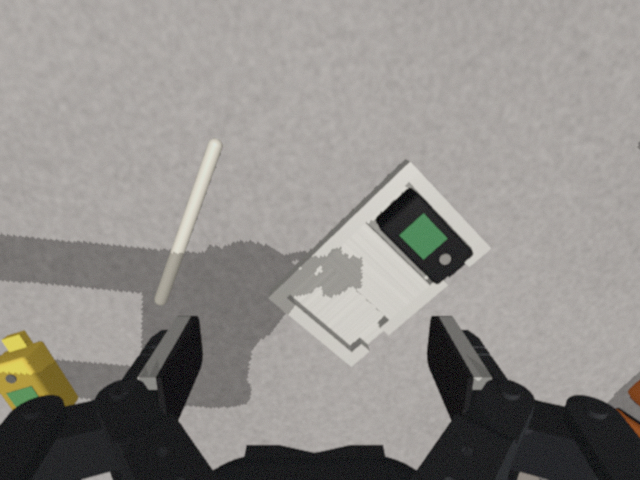

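```bash

python3 -m pendant '[[[-0.56,0.82,0,0.95],[-0.5,0.87,0,0.95],[-0.43,0.9,0,0.95],[-0.36,0.93,0,0.95],[-0.29,0.95,0,0.95],[-0.22,0.97,0,0.95],[-0.15,0.98,0,0],[-0.15,0.98,0,0],[-0.15,0.98,0,0],[-0.15,0.98,0,0]]]' 
python3 -m pendant '[[[0,0.5,0,0],[0,0.2,0,0],[0,0,0,0],[0,0,0,0],[0,0,0,0],[0,0,0,0],[0,0,0,0],[0,0,0,0],[0,0,0,0],[0,0,0,0]]]' 
python3 w.py w6
```

```text
time: 13.73
tool_pos: [455.7, 65.0, 156.3]
tcp_rot: [-179.7, -2.5, 8.2]
ft_force: [0.6, 0.3, 0.3]
finger_gap: 85.6
time: 14.57
tool_pos: [458.4, 50.3, 160.1]
tcp_rot: [-179.7, -2.8, 8.7]
ft_force: [0.2, 0.4, -0.6]
finger_gap: 85.6
14.5667 [458.4  50.3 160.1] [-179.71   -2.76    8.69] [ 0.2  0.4 -0.6] 85.63996457983532
```

View pics/w6.png

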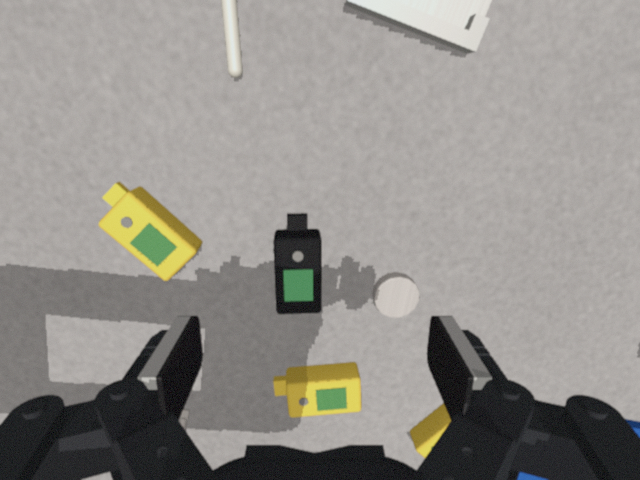

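```bash
python3 - <<'E'
from h import *
s=sense();print(s['joint_pos'].round(2),s['qd'].round(2),s['joint_efforts'].round(2))
c=lambda u:np.array(u)
D=[wback('w6',u,26)[:2] for u in[(298.5,285.5),(297.5,256)]];print(np.round(D,1),np.degrees(np.arctan2(*(D[1]-D[0])[::-1])))
print(wback('w6',(397,297),12))
E
```

```text
[ -0.7  -14.98 114.28   0.75  78.03  -9.53] [-0.16 -0.11  0.07  0.03 -0.05 -0.05] [ -0.06 -35.64 -49.28   0.05  -0.35   0.  ]
[[460.8   1.1]
 [456.8  25. ]] 99.66811850027132
[543.6944803   -5.53645824  12.        ]
```

```bash

python3 -m pendant '[[[-0.1,0.4,0.4,0],[-0.1,0.4,0.5,0],[-0.1,0.4,0.5,0],[-0.1,0.4,0.6,0],[-0.1,0.3,0.6,0],[0,0.1,0.6,0],[0,0,0.6,0],[0,0,0.5,0],[0,0,0.2,0],[0,0,0,0]]]' 0.4
```

```text
time: 15.45
tool_pos: [454.6, 2.1, 56.5]
tcp_rot: [-179.7, -2.4, 8.5]
ft_force: [-0.4, 0.6, 0.4]
finger_gap: 59.8
```

```bash

python3 -m pendant '[[[0.1,-0.13,0.2,-0.03],[0.05,-0.1,0.3,0],[0.02,0,0.4,0],[0,0,0.4,0],[0,0,0.4,0],[0,0,0.3,0],[0,0,0.15,0],[0,0,0,0],[0,0,0,0],[0,0,0,0]]]'
```

```text
time: 16.28
tool_pos: [460.3, 8.4, 9.8]
tcp_rot: [-179.7, -2.5, 8.7]
ft_force: [-0.2, -0.1, -0.2]
finger_gap: 59.7
```

```bash

python3 -m pendant '[[[-0.05,0.05,-0.06,0],[0,0,0,0],[0,0,0,0],[0,0,0,0],[0,0,0,0],[0,0,0,0],[0,0,0,0],[0,0,0,0],[0,0,0,0],[0,0,0,0]]]' -1 40; python3 w.py w7
python3 -m pendant '[[[0,0,-0.45,-0.3],[0,0,-0.45,-0.5],[0,0,-0.45,-0.5],[0,0,-0.45,-0.5],[0,0,-0.45,-0.5],[0,0,-0.45,-0.5],[0,0,-0.45,-0.5],[0,0,-0.3,-0.4],[0,0,0,-0.2],[0,0,0,0]]]'
```

```text
time: 17.12
tool_pos: [460.2, 6.8, 12.6]
tcp_rot: [-179.8, -2.6, 8.7]
ft_force: [0.3, -0.2, -0.5]
finger_gap: 35.1
17.1167 [460.2   6.8  12.6] [-179.75   -2.61    8.72] [ 0.3 -0.2 -0.5] 35.06139446111376
time: 18.0
tool_pos: [456.8, 6.1, 89.7]
tcp_rot: [179.3, -2.6, 28.2]
ft_force: [0.6, 0.1, -0.8]
finger_gap: 35.2
```

View pics/w7.png

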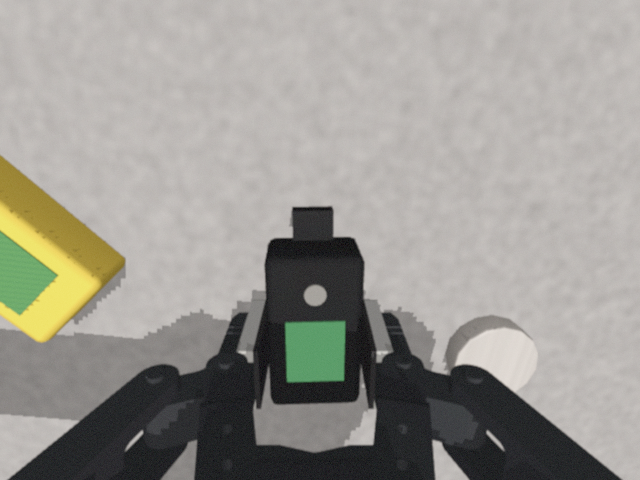

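```bash

python3 -m pendant '[[[0,0,0,0.6],[0,0,0,0.95],[0,0,0,0.95],[0,0,0,0.95],[0,0,0,0.95],[0,0,0,0.95],[0,0,0,0.95],[0,0,0,0.95],[0,0,0,0.95],[0,0,0,0.95]]]'
python3 -m pendant '[[[0,0,0,0.95],[0,0,0,0.95],[0,0,0,0.95],[0,0,0,0.95],[0,0,0,0.95],[0,0,0,0.95],[0,0,0,0.95],[0,0,0,0.95],[0,0,0,0.95],[0,0,0,0.95]]]'
```

```text
time: 18.83
tool_pos: [454.0, 6.4, 86.7]
tcp_rot: [-178.7, -2.0, -15.9]
ft_force: [-0.2, -0.9, -1.2]
finger_gap: 35.0
time: 19.67
tool_pos: [450.0, 6.9, 81.9]
tcp_rot: [-178.1, -0.2, -61.9]
ft_force: [0.8, 0.1, -1.0]
finger_gap: 35.1
```

```bash

python3 -m pendant '[[[-0.3,-0.3,0,0.83],[-0.65,-0.58,0,0.83],[-0.7,-0.54,0,0.83],[-0.74,-0.48,0,0.83],[-0.78,-0.43,0,0.83],[-0.81,-0.38,0,0.83],[-0.83,-0.32,0,0.83],[-0.85,-0.27,0,0.83],[-0.87,-0.22,0,0.83],[-0.8,-0.15,0,0.6]]]'
```

```text
time: 20.5
tool_pos: [498.0, 169.7, 80.1]
tcp_rot: [-178.9, 0.8, -101.5]
ft_force: [-0.1, 0.4, -0.2]
finger_gap: 34.6
```

```bash

python3 -m pendant '[[[-0.7,-0.08,0.1,-0.2],[-0.7,-0.08,0.2,-0.13],[-0.6,-0.08,0.3,0],[-0.3,-0.03,0.3,0],[-0.1,0,0.3,0],[0,0,0.2,0],[0,0,0,0],[0,0,0,0],[0,0,0,0],[0,0,0,0]]]'; python3 w.py w8; python3 - <<'E'
from h import *
s=sense();p=s['tool_pos'];y=np.radians(s['tcp_rot'][2])
D=np.array([515,222.])-p[:2];print(D,'x',D@[np.cos(y),np.sin(y)],'y',D@[np.sin(y),-np.cos(y)])
for n,u,z in(('w7',(315.5,351.5),26),('w7',(315.5,295.5),26)):
    d=json.load(open('pics/w7.json'));R=Ro.from_euler('xyz',d['r'],degrees=True).as_matrix();print((R.T@(wback(n,u,z)-d['p'])).round(1))
E
```

```text
time: 21.33
tool_pos: [511.0, 218.9, 47.6]
tcp_rot: [-179.2, 0.7, -100.2]
ft_force: [0.2, -0.1, -0.6]
finger_gap: 34.9
21.3333 [511.  218.9  47.6] [-179.22    0.65 -100.22] [ 0.2 -0.1 -0.6] 34.94740938489493
[3.89773575 3.0809849 ] x -3.7235404836504338 y -3.289385686640536
[  1.    6.1 -13.4]
[  1.  -17.5 -13.3]
```

View pics/w8.png

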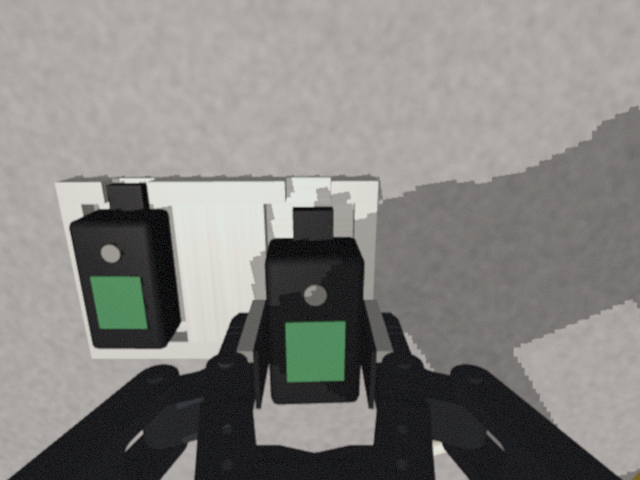

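The badge sits above bay 0, tab pointing to the notch at (308,190). Q is seated at left, its tab in the notch at (127,195). I check the tray corners again.

```bash
python3 - <<'E'
from h import *
a=np.radians(-10);R=np.array([[np.cos(a),-np.sin(a)],[np.sin(a),np.cos(a)]])
for u,m in(((57,183),(46.5,73)),((378.5,179),(46.5,-73)),((286,180),(46.5,-31)),((331,179),(46.5,-53)),((93,357),(-46.5,73))):
    print(wback('w8',u,14)[:2].round(1),(R@m+[522.3,263.4]).round(1))
D=[wback('w8',u,30)[:2] for u in((118.5,303),(110.5,253.5))];print(np.round(D,1),np.degrees(np.arctan2(*(D[1]-D[0])[::-1])));u=(D[1]-D[0])/np.linalg.norm(D[1]-D[0]);print('Q origin',D[0]+6*u,'want',R@[0,42]+[522.3,263.4])
E
```

```text
[580.3 324.2] [580.8 327.2]
[556.5 181.4] [555.4 183.4]
[563.4 222.1] [562.7 224.8]
[560.3 202.2] [558.9 203.1]
[490.  340.3] [489.2 343.4]
[[524.4 306.3]
 [548.  301.8]] -10.744885685230372
Q origin [530.33885344 305.17868353] want [529.59322346 304.76192563]
```

```bash
python3 -c "
import cv2
a=cv2.imread('pics/w8.png');cv2.imwrite('pics/w8c.png',cv2.resize(a[165:375,40:215],None,fx=2.8,fy=2.8,interpolation=2))
from bench import *
b=cv2.cvtColor(snapshot('side'),cv2.COLOR_RGB2BGR);cv2.imwrite('pics/s2.png',cv2.resize(b[140:270,150:310],None,fx=5,fy=5)[:600])"
```

```text
(no output)
```

View pics/w8c.png

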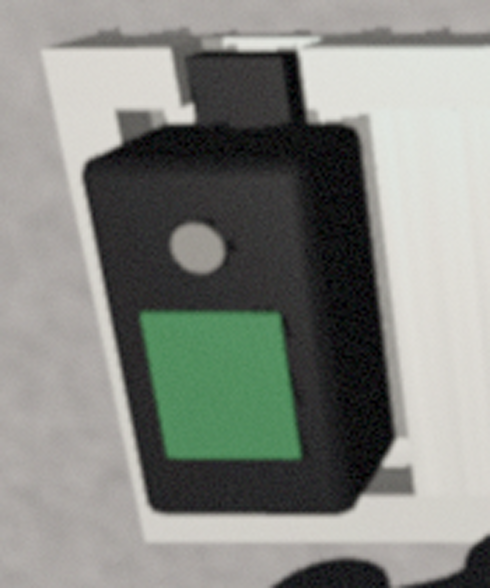

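View pics/s2.png

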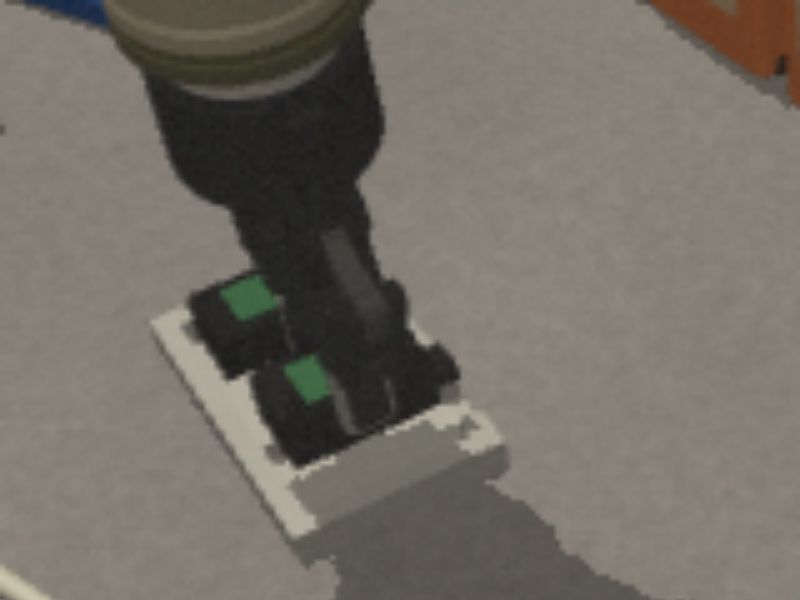

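```bash

python3 -m pendant '[[[-0.07,-0.1,0,0],[-0.07,-0.1,0.1,0],[0,0,0.2,0],[0,0,0.2,0],[0,0,0.2,0],[0,0,0,0],[0,0,0,0],[0,0,0,0],[0,0,0,0],[0,0,0,0]]]'
```

```text
time: 22.27
tool_pos: [516.9, 221.2, 32.9]
tcp_rot: [-179.1, 0.7, -100.2]
ft_force: [0.7, 0.1, -1.5]
finger_gap: 35.0
```

```bash

python3 -m pendant '[[[0.03,0.07,0.1,0],[0,0,0.15,0],[0,0,0.15,0],[0,0,0.15,0],[0,0,0.05,0],[0,0,0,0],[0,0,0,0],[0,0,0,0],[0,0,0,0],[0,0,0,0]]]';python3 -c "
from h import *
s=sense();print(s['tool_pos'],s['ft_force'])"
```

```text
time: 23.1
tool_pos: [515.5, 221.0, 19.8]
tcp_rot: [-179.1, 0.7, -100.2]
ft_force: [0.1, 0.4, -1.4]
finger_gap: 35.2
[515.54528263 220.99342533  19.77216233] [ 0.1496776   0.42468997 -1.41258704]
```

```bash

python3 -m pendant '[[[0,0,0.08,0],[0,0,0.06,0],[0,0,0.03,0],[0,0,0,0],[0,0,0,0],[0,0,0,0],[0,0,0,0],[0,0,0,0],[0,0,0,0],[0,0,0,0]]]'
python3 -m pendant '[[[0,0,0,0],[0,0,0,0],[0,0,0,0],[0,0,0,0],[0,0,0,0],[0,0,-0.2,0],[0,0,-0.5,0],[0,0,-0.8,0],[0,0,-0.8,0],[0,0,-0.8,0]]]' 0.3
```

```text
time: 23.93
tool_pos: [516.1, 221.2, 17.0]
tcp_rot: [-179.1, 0.7, -100.2]
ft_force: [0.1, -0.3, -0.3]
finger_gap: 34.8
time: 24.77
tool_pos: [512.1, 219.6, 79.0]
tcp_rot: [-179.4, 0.5, -100.3]
ft_force: [0.7, -0.8, -0.8]
finger_gap: 55.3
```

```bash

python3 -m pendant '[[[0,0,-0.8,0],[0,0,-0.8,0],[0,0,-0.8,0],[0,-0.5,-0.8,0],[0,-0.8,-0.6,0],[0,-0.8,0,0],[0,-0.3,0,0],[0,0,0,0],[0,0,0,0],[0,0,0,0]]]' 1; python3 w.py w9;  python3 -c "
import cv2
from bench import *
a=cv2.cvtColor(snapshot('scene'),cv2.COLOR_RGB2BGR);cv2.imwrite('pics/sc2.png',a)"
```

```text
time: 25.6
tool_pos: [561.9, 211.5, 174.0]
tcp_rot: [-178.8, 0.9, -100.2]
ft_force: [0.8, 0.2, -0.7]
finger_gap: 85.4
25.6 [561.9 211.5 174. ] [-178.75    0.9  -100.2 ] [ 0.8  0.2 -0.7] 85.3594559721964
```

View pics/w9.png

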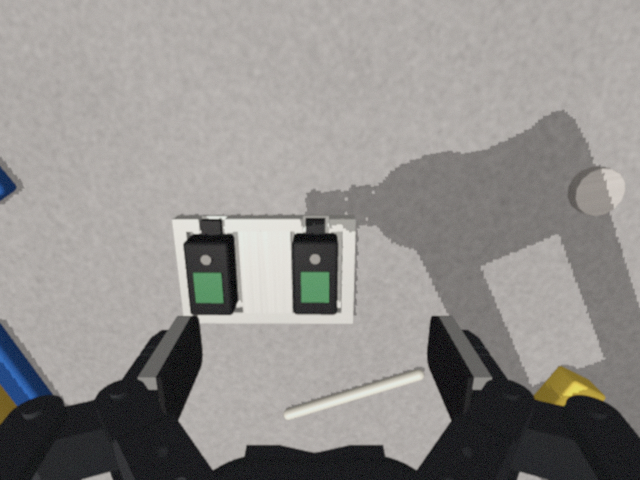

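View pics/sc2.png

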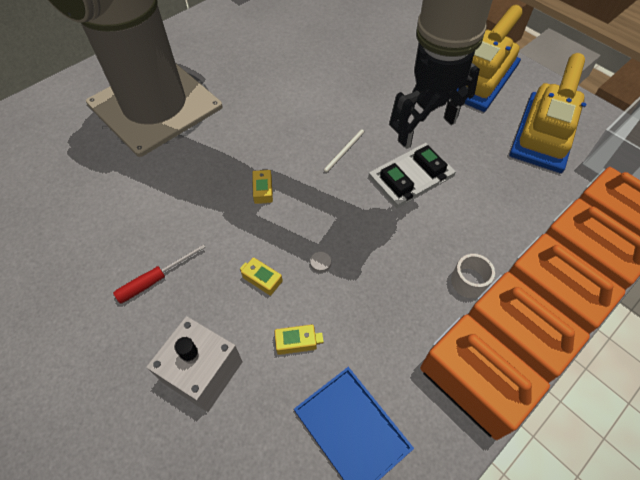

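Both dosimeters are in the tray with tabs in the notches, at (211,227) and (316,225) in the wrist view. I look at a close crop.

```bash
python3 -c "
import cv2
a=cv2.imread('pics/w9.png');cv2.imwrite('pics/w9c.png',cv2.resize(a[205:330,165:365],None,fx=4,fy=4,interpolation=2))
from h import *
T=np.array([522.6,262.3])
a=np.radians(-10);R=np.array([[np.cos(a),-np.sin(a)],[np.sin(a),np.cos(a)]])
for u,v in(((208.5,288),(206,259.5)),((314.5,287.5),(315,259))):
  D=[wback('w9',q,30)[:2] for q in(u,v)];d=D[1]-D[0];L=np.linalg.norm(d);o=D[0]+6*d/L;print(o,L,np.degrees(np.arctan2(d[1],d[0])),R.T@(o-T))
W=[wback('w9',u,14) for u in((175,217),(355,217),(354,323),(187,322))];print(fit(W,[(46.5,73),(46.5,-73),(-46.5,-73),(-46.5,73)]))
"
```

```text
[530.08889096 304.53250073] 24.248430320212307 -10.295601007094728 [4.15210870e-02 4.28913264e+01]
[516.05095156 221.21527965] 24.12706462170583 -11.170309678215334 [  0.68473314 -41.59778146]
(array([523.30838053, 259.68409703]), np.float64(-9.919441696283588), array([1.4589023 , 2.01096185, 0.94219693, 1.1681766 ]))
```

View pics/w9c.png

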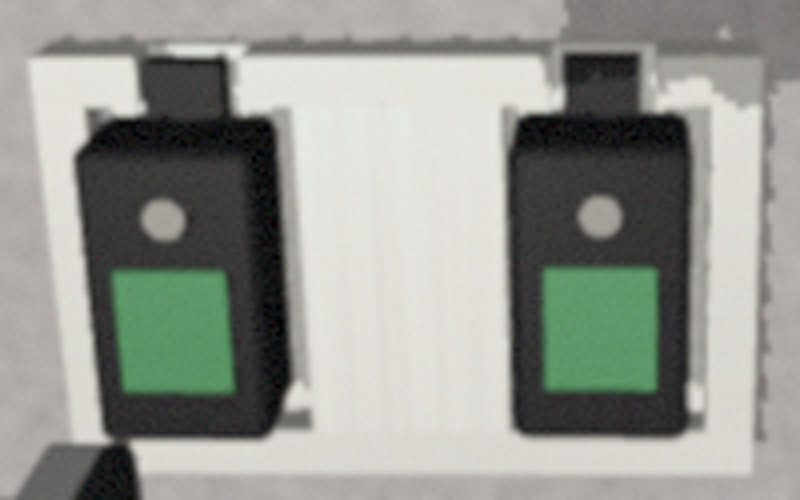

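```bash

python3 -m pendant '[[[0.5,-0.12,-0.2,0],[0.95,-0.24,-0.1,0],[0.95,-0.24,0,0],[0.95,-0.24,0,0],[0.95,-0.24,0,0],[0.95,-0.24,0,0],[0.95,-0.24,0,0],[0.95,-0.24,0,0],[0.95,-0.24,0,0],[0.95,-0.24,0,0]]]' 
python3 -m pendant '[[[0.95,-0.24,0,0],[0.95,-0.24,0,0],[0.95,-0.24,0,0],[0.95,-0.24,0,0],[0.95,-0.24,0,0],[0.95,-0.24,0,0],[0.95,-0.24,0,0],[0.95,-0.24,0,0],[0.95,-0.24,0,0],[0.95,-0.24,0,0]]]'
```

```text
time: 26.53
tool_pos: [567.9, 17.6, 176.0]
tcp_rot: [-179.2, 0.7, -99.6]
ft_force: [0.5, -0.0, -0.0]
finger_gap: 85.2
time: 27.37
tool_pos: [575.4, -191.4, 173.2]
tcp_rot: [-179.6, 0.7, -99.6]
ft_force: [-0.3, 0.4, 0.3]
finger_gap: 85.3
```

```bash

python3 -m pendant '[[[0.9,-0.4,0,0],[0.9,-0.4,0,0],[0.9,-0.4,0,0],[0.8,-0.3,0,0],[0.4,-0.15,0,0],[0.2,0,0,0],[0,0,0,0],[0,0,0,0],[0,0,0,0],[0,0,0,0]]]' ; python3 w.py w10
```

```text
time: 28.2
tool_pos: [587.8, -285.6, 170.9]
tcp_rot: [180.0, 0.7, -99.8]
ft_force: [0.2, 0.5, -0.9]
finger_gap: 85.4
28.2 [ 587.8 -285.6  170.9] [179.97   0.74 -99.76] [ 0.2  0.5 -0.9] 85.40566207941424
```

View pics/w10.png

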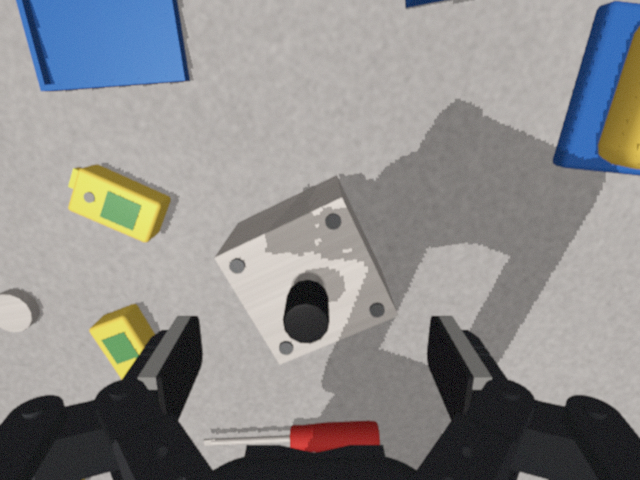

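```bash
python3 -c "
import cv2
a=cv2.imread('pics/w10.png');cv2.imwrite('pics/w10c.png',cv2.resize(a[170:375,205:410],None,fx=2.9,fy=2.9,interpolation=2))"
```

```text
(no output)
```

View pics/w10c.png

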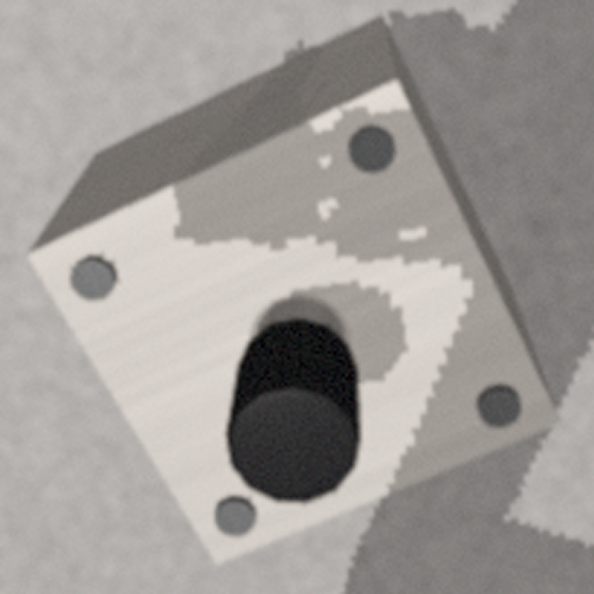

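```bash
python3 - <<'E'
from h import *
c=lambda u:((np.array(u)+.5)/2.9-.5)+[205,170]
W=np.array([wback('w10',c(u),78) for u in[(30,257),(398,80),(555,415),(216,563)]]);print(W.mean(0),[np.linalg.norm(W[i]-W[i-1]).round(1) for i in range(4)])
B=np.array([wback('w10',c(u),78) for u in[(93,277),(371,149),(498,405),(235,516)]]);print('bolts',B.mean(0))
k=wback('w10',c((294,444)),124);print('knob',k,2*np.linalg.norm(wback('w10',c((360,440)),124)-k))
d=json.load(open('pics/w10.json'));R=Ro.from_euler('xyz',d['r'],degrees=True).as_matrix()
t=np.array(d['p'])
X=(k+B.mean(0))/2
for nm,P in(('knob',k),('pot',B.mean(0))):
    P=P-R[:,0]*1.0; print(nm,P.round(1))
E
```

```text
[ 558.32556279 -275.53517426   78.        ] [np.float64(88.6), np.float64(89.6), np.float64(87.3), np.float64(89.3)]
bolts [ 557.38076562 -275.35296519   78.        ]
knob [ 558.95556356 -275.96749788  124.        ] 24.769915635781246
knob [ 559.1 -275.   124. ]
pot [ 557.6 -274.4   78. ]
```

```bash

python3 -m pendant '[[[-0.1,0.4,0,0],[-0.1,0.5,0,0],[-0.08,0.5,0.2,0],[0,0.1,0.4,0],[0,0,0.4,0],[0,0,0.4,0],[0,0,0.2,0],[0,0,0,0],[0,0,0,0],[0,0,0,0]]]' 
```

```text
time: 29.08
tool_pos: [560.4, -269.7, 135.8]
tcp_rot: [-180.0, 0.8, -99.4]
ft_force: [-0.8, -0.4, -0.3]
finger_gap: 85.5
```

```bash

python3 -m pendant '[[[0.15,0.05,0,0],[0.13,0,0.2,0],[0,0,0.3,0],[0,0,0.4,0],[0,0,0.4,0],[0,0,0.4,0],[0,0,0.2,0],[0,0,0.1,0],[0,0,0,0],[0,0,0,0]]]';python3 - <<'E'
from h import *
for i in range(1):
  s=sense();print(s['tool_pos'],s['tcp_rot'],s['ft_force'])
E
```

```text
time: 29.92
tool_pos: [558.4, -275.5, 90.9]
tcp_rot: [180.0, 0.8, -99.4]
ft_force: [-0.7, -0.4, 0.3]
finger_gap: 85.5
[ 558.40151488 -275.48580933   90.87077386] [179.96999822   0.79368391 -99.44139085] [-0.73064943 -0.40074099  0.25308853]
```

```bash
python3 w.py w11; python3 -c "
import cv2
a=cv2.imread('pics/w11.png');cv2.imwrite('pics/w11c.png',a[170:,120:520])"
```

```text
29.9167 [ 558.4 -275.5   90.9] [179.97   0.79 -99.44] [-0.7 -0.4  0.3] 85.5203898805191
```

View pics/w11c.png

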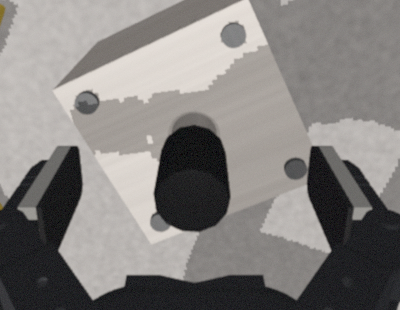

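```bash
python3 -m pendant '[[[-0.05,0,0,0],[0,0,0,0],[0,0,0,0],[0,0,0,0],[0,0,0,0],[0,0,0,0],[0,0,0,0],[0,0,0,0],[0,0,0,0],[0,0,0,0]]]' -1 50;python3 w.py w12
```

```text
time: 30.8
tool_pos: [559.8, -275.0, 93.1]
tcp_rot: [-179.8, 0.7, -99.4]
ft_force: [-0.6, -0.5, -1.3]
finger_gap: 25.1
30.8 [ 559.8 -275.    93.1] [-179.84    0.72  -99.43] [-0.6 -0.5 -1.3] 25.124878189406267
```

View pics/w12.png

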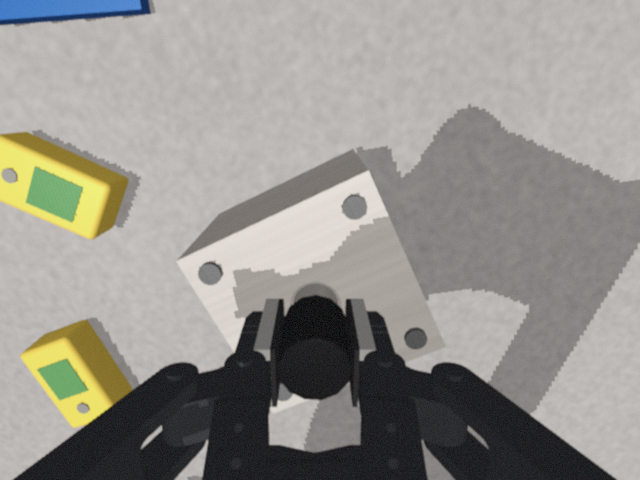

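```bash
cat > l.py <<'E'
from h import *
import sys
s=sense();R=Ro.from_euler('xyz',s['tcp_rot'],degrees=True).as_matrix();p=s['tool_pos']
print('pos',p.round(2),'rot',s['tcp_rot'].round(2),'F',s['ft_force'].round(1),'M',s['wrist_torque'].round(2),'gap',round(s['finger_gap'],1),'t',s['time'])
ref=np.array([float(sys.argv[1]),float(sys.argv[2]),p[2]])
print('corr tool mm',(R.T@(ref-p)).round(2),'up10 tool mm',(R.T@[0,0,10]).round(2))
E
python3 l.py 559 -275
python3 -m pendant '[[[0,0,-0.1,0],[0,0,-0.1,0],[0,0,-0.1,0],[0,0,-0.1,0],[0,0,0,0],[0,0,0,0],[0,0,0,0],[0,0,0,0],[0,0,0,0],[0,0,0,0]]]';python3 l.py 559 -275
```

```text
pos [ 559.77 -275.03   93.09] rot [-179.85    0.72  -99.43] F [-0.3  0.1 -0.1] M [-0.01  0.04  0.01] gap 24.8 t 30.85
corr tool mm [ 0.1   0.77 -0.  ] up10 tool mm [ -0.13  -0.03 -10.  ]
time: 31.68
tool_pos: [558.9, -274.7, 100.6]
tcp_rot: [-180.0, 0.8, -99.4]
ft_force: [-0.7, -0.3, -2.1]
finger_gap: 24.7
pos [ 558.92 -274.67  100.6 ] rot [-179.96    0.76  -99.43] F [-0.7 -0.3 -2.1] M [-0.07 -0.01 -0.01] gap 24.7 t 31.6833
corr tool mm [ 0.31 -0.14 -0.  ] up10 tool mm [ -0.13  -0.01 -10.  ]
```

```bash
python3 -m pendant '[[[0.01,0,-0.1,0],[0,0,-0.1,0],[0,0,-0.1,0],[0,0,-0.1,0],[0,0,-0.1,0],[0,0,-0.1,0],[0,0,0,0],[0,0,0,0],[0,0,0,0],[0,0,0,0]]]';python3 l.py 559 -275
```

```text
time: 32.52
tool_pos: [558.8, -275.0, 114.1]
tcp_rot: [-180.0, 0.8, -99.4]
ft_force: [-0.3, -0.5, -2.7]
finger_gap: 24.5
pos [ 558.83 -274.98  114.07] rot [-179.97    0.77  -99.43] F [-0.3 -0.5 -2.7] M [-0.    0.04 -0.01] gap 24.5 t 32.5167
corr tool mm [-0.01 -0.17  0.  ] up10 tool mm [ -0.13  -0.01 -10.  ]
```

```bash
python3 -m pendant '[[[0,0,-0.1,0],[0,0,-0.1,0],[0,0,-0.1,0],[0,0,-0.1,0],[0,0,-0.1,0],[0,0,-0.1,0],[0,0,0,0],[0,0,0,0],[0,0,0,0],[0,0,0,0]]]';python3 l.py 559 -275; python3 -c "
import cv2
from bench import *
for n in('side','scene'): cv2.imwrite(f'pics/{n}5.png',cv2.cvtColor(snapshot(n),cv2.COLOR_RGB2BGR))
a=cv2.imread('pics/side5.png');cv2.imwrite('pics/side5c.png',cv2.resize(a[250:420,370:500],None,fx=4.5,fy=3.5,interpolation=2)[:600])"
```

```text
time: 33.35
tool_pos: [558.8, -275.1, 127.4]
tcp_rot: [-180.0, 0.8, -99.4]
ft_force: [-0.3, 0.1, -2.7]
finger_gap: 24.8
pos [ 558.79 -275.12  127.4 ] rot [-179.97    0.77  -99.43] F [-0.3  0.1 -2.7] M [-0.07 -0.02  0.01] gap 24.8 t 33.35
corr tool mm [-0.15 -0.18  0.  ] up10 tool mm [ -0.13  -0.01 -10.  ]
```

View pics/side5c.png

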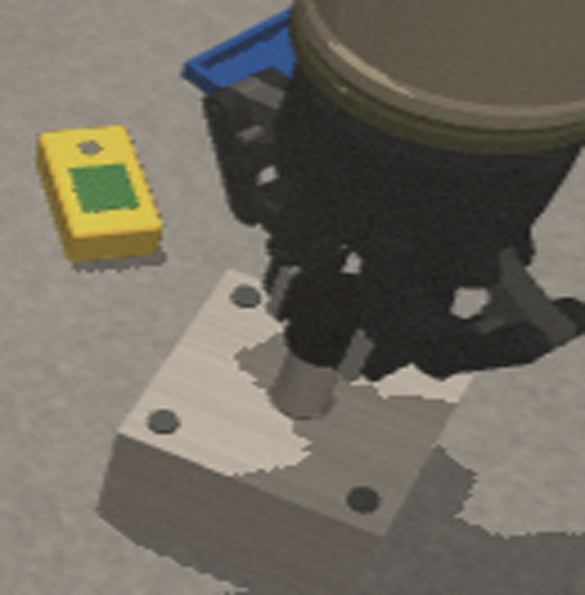

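```bash
python3 -m pendant '[[[0,0,-0.1,0],[0,0,-0.1,0],[0,0,-0.1,0],[0,0,-0.08,0],[0,0,0,0],[0,0,0,0],[0,0,0,0],[0,0,0,0],[0,0,0,0],[0,0,0,0]]]';python3 l.py 559 -275; python3 -c "
import cv2,numpy as np
from bench import *
for n in('side','scene'): cv2.imwrite(f'pics/{n}6.png',cv2.cvtColor(snapshot(n),cv2.COLOR_RGB2BGR))
a=cv2.imread('pics/side6.png');b=cv2.imread('pics/scene6.png')
cv2.imwrite('pics/s6c.png',np.hstack([cv2.resize(a[305:365,410:470],None,fx=6.5,fy=6.5,interpolation=2),cv2.resize(b[315:375,160:220],None,fx=6.5,fy=6.5,interpolation=2)]))"; python3 w.py w13
```

```text
time: 34.28
tool_pos: [558.7, -275.2, 135.6]
tcp_rot: [-180.0, 0.8, -99.4]
ft_force: [-0.1, 0.5, -1.8]
finger_gap: 24.5
pos [ 558.68 -275.19  135.61] rot [-179.98    0.78  -99.43] F [-0.1  0.5 -1.8] M [-0.03 -0.05  0.02] gap 24.5 t 34.2833
corr tool mm [-0.24 -0.29  0.  ] up10 tool mm [ -0.14  -0.   -10.  ]
34.3833 [ 558.7 -275.2  135.6] [-179.98    0.78  -99.43] [-0.3  1.  -2.1] 24.6155070423737
```

View pics/s6c.png

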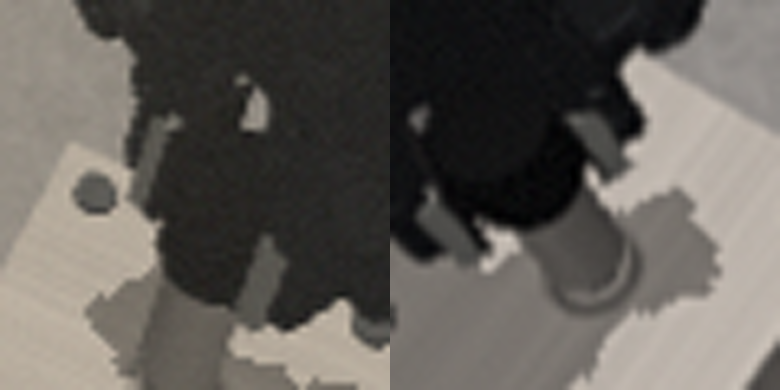

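View pics/w13.png

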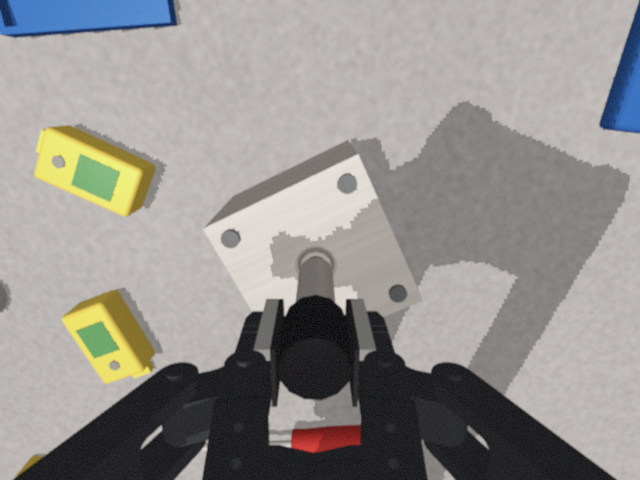

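```bash
python3 -c "
import cv2,numpy as np
a=cv2.imread('pics/side6.png');b=cv2.imread('pics/scene6.png');w=cv2.imread('pics/w13.png')
c=lambda i,x,y,s:cv2.resize(i[y:y+s,x:x+s],(400,400),interpolation=2)
g=np.hstack([c(a,418,335,40),c(b,172,338,40)]);cv2.imwrite('pics/s6d.png',np.clip(g*1.6,0,255).astype(np.uint8));cv2.imwrite('pics/w13c.png',np.clip(c(w,285,235,65)*1.4,0,255))"
```

```text
[ WARN:0@0.164] global loadsave.cpp:1063 imwrite_ Unsupported depth image for selected encoder is fallbacked to CV_8U.
```

View pics/s6d.png

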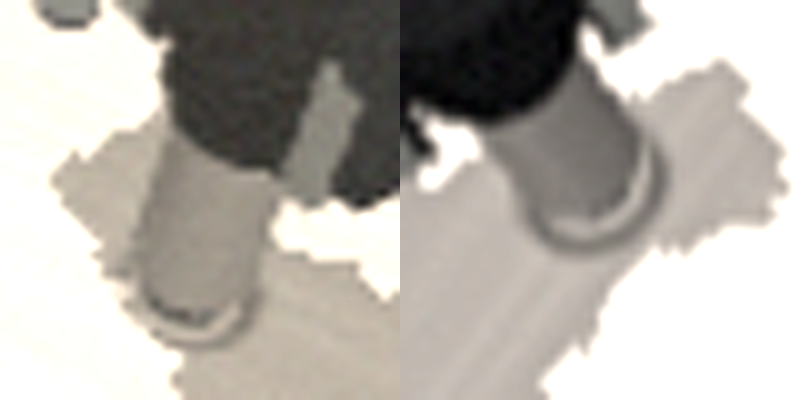

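View pics/w13c.png

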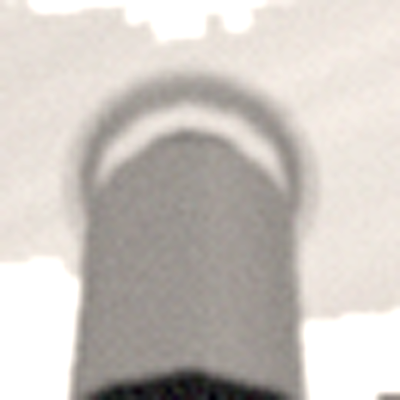

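```bash
python3 - <<'E'
from h import *
th=np.linspace(0,2*np.pi,73)
def circ(n,z,r,c=(558.2,-275)):
    return proj(n,np.c_[c[0]+r*np.cos(th),c[1]+r*np.sin(th),np.full(73,z)])
for n,o in(('side',(418,335)),('scene',(172,338))):
    f=lambda q:((q-o+.5)*10-.5)
    m=f(circ(n,78,10));print(n,'mouth low',m[m[:,1].argmax()].round(),'xr',m[:,0].min().round(),m[:,0].max().round())
    for L in(34,38,42,46):
        k=f(circ(n,92+L,13));g=f(circ(n,78-39+4+L,9));b=f(circ(n,78-39-4+L,9))
        print(L,'knob low',k[k[:,1].argmax()].round(),'groove top low',g[g[:,1].argmax()].round(),'bottom',b[b[:,1].argmax()].round())
E
```

```text
side mouth low [215. 335.] xr 137.0 276.0
34 knob low [273. 194.] groove top low [213. 332.] bottom [204. 357.]
38 knob low [277. 180.] groove top low [217. 319.] bottom [208. 344.]
42 knob low [282. 166.] groove top low [221. 306.] bottom [213. 332.]
46 knob low [287. 151.] groove top low [226. 293.] bottom [217. 319.]
scene mouth low [182. 244.] xr 124.0 265.0
34 knob low [ 95. 155.] groove top low [185. 239.] bottom [198. 256.]
38 knob low [ 88. 145.] groove top low [178. 230.] bottom [191. 247.]
42 knob low [ 80. 135.] groove top low [172. 221.] bottom [185. 239.]
46 knob low [ 73. 125.] groove top low [165. 212.] bottom [178. 230.]
```

```bash
python3 - <<'E'
from h import *
d=json.load(open('pics/w13.json'));R=Ro.from_euler('xyz',d['r'],degrees=True).as_matrix()
H=np.array(_C['wrist']['hand_eye']);K=np.array(_C['wrist']['mtx'])
def wp(P):
    t=(np.atleast_2d(P)-d['p'])@R; c=(t-H[:3,3])@H[:3,:3]; q=c@K.T;return ((q[:,:2]/q[:,2:]-[285,235]+.5)*400/65-.5)
th=np.linspace(0,2*np.pi,73)
ci=lambda z,r:wp(np.c_[558.2+r*np.cos(th),-275+r*np.sin(th),np.full(73,z)])
top=lambda q:q[q[:,1].argmin()].round()
print('mouth',top(ci(78,10)),ci(78,10)[:,0].min(),ci(78,10)[:,0].max())
for L in(34,38,42,46): print(L,'gtop',top(ci(78-35+L,9)),'ledge',top(ci(78-43+L,9)),'knobund',top(ci(92+L,13)))
E
```

```text
Traceback (most recent call last):
NameError: name '_C' is not defined
```

```bash
python3 - <<'E'
from h import *
_C={'wrist':calibration('wrist')}
d=json.load(open('pics/w13.json'));R=Ro.from_euler('xyz',d['r'],degrees=True).as_matrix()
H=np.array(_C['wrist']['hand_eye']);K=np.array(_C['wrist']['mtx'])
def wp(P):
    t=(np.atleast_2d(P)-d['p'])@R; c=(t-H[:3,3])@H[:3,:3]; q=c@K.T;return ((q[:,:2]/q[:,2:]-[285,235]+.5)*400/65-.5)
th=np.linspace(0,2*np.pi,73)
ci=lambda z,r:wp(np.c_[558.2+r*np.cos(th),-275+r*np.sin(th),np.full(73,z)])
top=lambda q:q[q[:,1].argmin()].round()
print('mouth',top(ci(78,10)),ci(78,10)[:,0].min(),ci(78,10)[:,0].max())
for L in(34,38,42,46): print(L,'gtop',top(ci(78-35+L,9)),'ledge',top(ci(78-43+L,9)),'knobund',top(ci(92+L,13)))
E
```

```text
mouth [185.  81.] 71.39032890915489 297.47324902257935
34 gtop [185.  88.] ledge [187.  57.] knobund [177. 286.]
38 gtop [185. 104.] ledge [186.  72.] knobund [176. 312.]
42 gtop [184. 121.] ledge [185.  88.] knobund [175. 339.]
46 gtop [184. 139.] ledge [185. 104.] knobund [174. 367.]
```

```bash
python3 -c "
import cv2,numpy as np
w=cv2.imread('pics/w13.png').max(2);print('wrist',list(enumerate(w[238:302,312:319].mean(1).round().astype(int),238)))
s=cv2.imread('pics/scene6.png').max(2)
for x in (188,189,190): print('scene',x,list(enumerate(s[348:368,x],348)))
s=cv2.imread('pics/side6.png').max(2)
for x in (437,438,439): print('side',x,list(enumerate(s[350:374,x],350)))
s=cv2.imread('pics/scene6.png');b=cv2.imread('pics/side6.png')
c=lambda i,x,y,z:cv2.resize(i[y:y+z,x:x+z],(400,400),interpolation=0)
cv2.imwrite('pics/z.png',cv2.convertScaleAbs(np.hstack([c(b,425,345,28),c(s,178,342,28)]),alpha=1.2))
"
```

```text
wrist [(238, np.int64(216)), (239, np.int64(214)), (240, np.int64(200)), (241, np.int64(176)), (242, np.int64(167)), (243, np.int64(167)), (244, np.int64(166)), (245, np.int64(162)), (246, np.int64(151)), (247, np.int64(135)), (248, np.int64(123)), (249, np.int64(115)), (250, np.int64(115)), (251, np.int64(126)), (252, np.int64(147)), (253, np.int64(164)), (254, np.int64(167)), (255, np.int64(156)), (256, np.int64(125)), (257, np.int64(102)), (258, np.int64(107)), (259, np.int64(113)), (260, np.int64(112)), (261, np.int64(112)), (262, np.int64(112)), (263, np.int64(113)), (264, np.int64(113)), (265, np.int64(112)), (266, np.int64(112)), (267, np.int64(113)), (268, np.int64(114)), (269, np.int64(111)), (270, np.int64(111)), (271, np.int64(112)), (272, np.int64(112)), (273, np.int64(112)), (274, np.int64(111)), (275, np.int64(112)), (276, np.int64(113)), (277, np.int64(112)), (278, np.int64(113)), (279, np.int64(113)), (280, np.int64(112)), (281, np.int64(112)), (282, np.int64(113)), (283, np.int64(112)), (284, np.int64(113)), (285, np.int64(113)), (286, np.int64(112)), (287, np.int64(
[... 2505 characters left out ...]
, np.uint8(77)), (367, np.uint8(87)), (368, np.uint8(122)), (369, np.uint8(98)), (370, np.uint8(117)), (371, np.uint8(124)), (372, np.uint8(121)), (373, np.uint8(122))]
side 439 [(350, np.uint8(53)), (351, np.uint8(98)), (352, np.uint8(99)), (353, np.uint8(101)), (354, np.uint8(100)), (355, np.uint8(100)), (356, np.uint8(102)), (357, np.uint8(102)), (358, np.uint8(103)), (359, np.uint8(101)), (360, np.uint8(105)), (361, np.uint8(102)), (362, np.uint8(102)), (363, np.uint8(99)), (364, np.uint8(100)), (365, np.uint8(100)), (366, np.uint8(89)), (367, np.uint8(119)), (368, np.uint8(115)), (369, np.uint8(93)), (370, np.uint8(120)), (371, np.uint8(120)), (372, np.uint8(123)), (373, np.uint8(121))]
```

View pics/z.png

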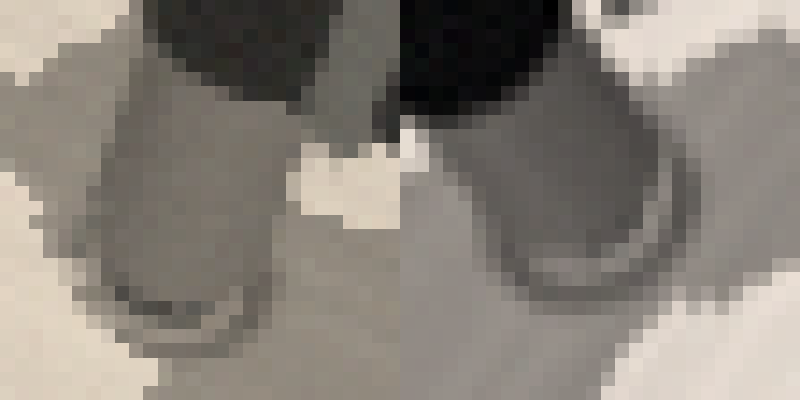

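View pics/scene6.png

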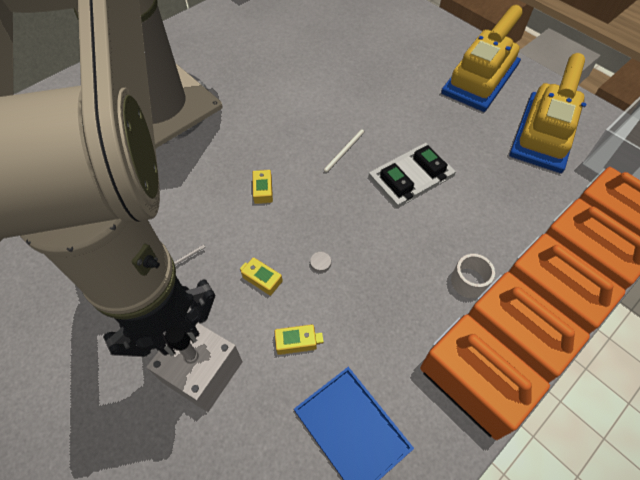

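```bash
python3 l.py 559 -275
```

```text
pos [ 558.69 -275.16  135.61] rot [-179.98    0.78  -99.43] F [ 0.2  0.1 -3.4] M [-0.06 -0.09 -0.01] gap 25.0 t 34.4333
corr tool mm [-0.2  -0.28  0.  ] up10 tool mm [ -0.14  -0.   -10.  ]
```

The scene shows both badges seated at (396,179) and (431,160). The bystanders are where they were, and the rod is held above the block with the groove at the mouth. Handing in.

```bash
python3 -c "
from bench import *
print(hand_in())"
```

```text
the job is handed in; nothing more can be done
None
```

The job is handed in at about 34.5 s: both black dosimeters are in the tray, and the rod is drawn up and still held by its knob. No verdict was reported.

- **Dosimeters:** close views show both lying flat in their bays with their tabs in the notches. Each sits up to about 2 mm off its bay's centre, within the play. The yellow look-alikes and the other bystanders look unmoved in the last scene picture.
- **Rod:** it was still gripped at the last reading (finger gap 25 mm at 50 N). The load was about 3 N, the rod's own weight. Sideways force stayed under about 1 N at each reading on the way up, so it did not bind.
- **Lift height:** my measurements disagree here. The arm's own travel gives 42.5 to 44.7 mm, the side view about 44 mm, and the wrist and scene views 46 to 49 mm. I took it as about 45 mm. The pictures show the groove's lower edge right at or just above the bore's mouth, with the rod still well inside the bore.
- **Other disagreements:** the wrist camera read about 1 mm off along the jaw direction, and I corrected for that. The tool was tilted by up to about 2.8° while handling the second dosimeter, and by about 0.8° when holding the rod.

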